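# Tare the portion scale for a rice bowl

### The job

Tare the portion scale for the rice bowl: set the bowl down gently, the right way up, in the middle of the scale's round pan and let go of it. Then push the tare wheel's posts round, little by little, until the bar-shaped zero mark on the dial plate stands exactly at the needle's tip. Move the dial plate only through the wheel, never touch the plate or the needle themselves, and leave the shaker, the toothpick jar and the spare spout where they are.

Things in the scene. Friction and masses are not known exactly. Their poses are not given: they have to be found in the camera images.
- bowl_center (a point): centre (half-way up) of a white melamine rice bowl, 89 mm across the rim, 53 mm high, standing upright (mouth up) on the table at the start, so its rim is 26.5 mm above this point. It weighs 150 to 260 g (unknown). It is round; take it by pinching its rim from above, one finger inside: the rim is a band about 11 mm thick (radius 34 to 45 mm) and 11 mm high. The foot is 39 mm across. The z axis of this frame points down while the bowl is upright
- pan_top (a point): centre of the top of the scale's round flat steel pan, 104 mm across, 80 mm above the table when empty. The pan sits on a spring (300 N/m) and sinks 5 to 9 mm under the bowl, 12 mm at most. It is at the scale's right end; scale housing: white, steel top, 145 x 325 mm, 42 mm high, does not move. In the scale's frame (x away from the front, y to the left) pan, dial pivot and wheel centre are at (-12, -107), (12, 0), (-12, 107) mm
- needle: black needle of the scale, lying flat over the dial plate, 53 mm above the table; origin on the vertical pivot it shares with the dial plate, x axis along the needle to its tip. It turns clockwise seen from above as the pan sinks (0.37 rad per newton), and is moved by the pan only
- needle_tip (a point): tip of the needle, 45 mm from the pivot, 53 mm above the table
- dial: round white dial plate, 114 mm across, top 48 mm above the table, between pan and wheel; same pivot as the needle; origin on the pivot, x axis towards the zero mark. It carries short grey ticks and one thick black raised bar, the zero mark, 6 mm wide, 11 mm long, from 45 to 56 mm from the pivot. Geared to the tare wheel: it turns half as far as the wheel and the same way
- zero_mark (a point): inner end of the zero mark, 45 mm from the pivot. The scale is tared when the needle tip stands at it (seen from above) with the bowl on the pan; at the start the mark is up to 0.35 rad anticlockwise or 0.1 rad clockwise of the empty needle, and the bowl drives the needle 0.5 to 1.0 rad further clockwise
- wheel (a joint): angle of the tare wheel, rad, grows clockwise seen from above; range -1.2 to 3.4. Stiff: it takes about 6 N at a post to turn it, and it stays where it is left
- wheel_center (a point): centre of the tare wheel's upper face, on its vertical axis, 60 mm above the table; the axes are those of the scale. The wheel is a grey disc 106 mm across, 12 mm thick, with a small hub 6 mm high and 26 mm across
- post0 (a point): top centre of one of the three equal upright black posts on the wheel, 14 mm thick, 30 mm high, 42 mm from the wheel's axis, 120 degrees apart; it moves with the wheel. Closed fingers fit between two posts (58 mm apart) and push one round without grasping it
- post1 (a point): top centre of the second post, 120 degrees anticlockwise of post0
- post2 (a point): top centre of the third post, 240 degrees anticlockwise of post0
- shaker: bystander: glass pepper shaker with steel cap, 43 mm across, 75 mm high; origin at the centre of its underside
- jar: bystander: toothpick jar, 46 mm across, 66 mm high; origin at the centre of its underside
- spout: bystander: spare valve spout, 33 mm across, 48 mm high; origin at the centre of its underside
- bowl: the rice bowl itself; origin at the centre of its rim plane (its mouth), z axis pointing down while it is upright
Mind the look-alikes: they are no part of the job. What is shaped like the bowl but yellow is not meant.

How it is judged:
By the outcome, as a careful person would: the job done as asked, in the order asked, and still so for the second after the job is handed in, with the robot touching nothing.
It also fails if it takes over 67 s, if anything falls off the work surface, if the arm or the gripper's body presses on something with over 40 N, if the wrist force passes 120 N, or if a joint passes its speed limit or range.

### The arm

A 6-joint arm with a two-finger parallel gripper is mounted at the origin on a cart in front of the work surface, level with it; the furniture and walls round the work are solid. World frame = base frame: x ahead of the robot, y to its left, z up, the work surface at z = 0. Lengths are in m, angles in rad, forces in N, time in s.
With the tool pointing down it reaches from about 0.375 to 0.75 m from the base axis. Payload 9 kg.
Tool frame: the origin (TCP) lies midway between the tips of the shut fingers; the grasp point (between the pads) lies 19 mm behind it; x points along the fingers, z is the direction in which the jaws open and shut, and the axes are right-handed (so a half turn about x gives the same grasp; the last joint's range is limited). The gripper opens to 85 mm and grips with 20 to 120 N. Pads are 22 mm wide; open, the fingers measure 114 mm over their backs; the gripper's body (76 mm by 85 mm) begins 54 mm behind the grasp point. The pads swing forward as they close: fully open they stand 13 mm farther back than shut.
Start: joints at [1.002, 0.104, 0.097, 1.564, 0, 1.353], TCP at [0.206, 0.563, 0.231] pointing down, gripper open.
Joint ranges: [-2.99, 2.99], [-0.84, 1.86], [-1.1, 1.16], [-1.84, 2.11], [-1.51, 1.56], [-3.14, 3.14]. Speed limits (rad/s): [2.22, 2.22, 2.57, 3.14, 3.14, 3.14].

### API

Orientations are given as a unit quaternion [w, x, y, z].
In Python, from rig import r gives the robot as it stands.
- The arm moves only by the tool jog_arm, never from a script. Its argument "targets" is a list of rows, each an object with "angular": the turn, a rotation vector about the tool's x, y, z each as a share of 0.08 rad, from -1 to 1, a list of three; "translation": the shift along the tool's x, y, z each as a share of 50 cm, from -1 to 1, a list of three; "hand": the closure, from -1 (fully open) to 1 (shut), so that 0 is half open. A call has 1 to 12 rows; each row shifts and turns the pose as measured when the row begins, along the tool's axes as they then stand; what a row does not reach is not made up. A row lasts 1/12 s, in which the tool goes at most 41.7 mm and 7.16 degrees, less where a joint would pass 70% of its speed; a pose out of reach is approached as far as the arm can. A call with a number of a shift or a turn outside -1 to 1 is refused whole. A call with a gripper value outside its range is refused whole. The fingers move at their own pace and stop on an object; the grip force is fixed at half the most. Time passes only in rows, so rows that do not move let the fingers close. It gives the time, the measured TCP pose, the force and the opening at its end, in the units of the state.
- r.state(): the state, without advancing time (a new reading comes with each control period).
- r.capture(name): name is "scene" or "top"; returns the picture (384x512x3 uint8, red, green, blue); there is no depth.
- r.camera_info(name): a dict with "mtx" (3x3 intrinsics, pixels), "R" (3x3) and "t" (3): a world point X has camera coordinates R X + t. Camera axes: x right, y down, z forward; pixel columns grow to the right and rows downward; lengths in m; the calibration is good to about 2 mm. A picture is of the moment at which its call begins. camera_info takes no time and is no camera call.
- r.close_job(): hands the job in, once; it reports no verdict.
Trained networks look in the newest picture that a camera, given by its name, has taken for a name from the list of things; names that differ only in an ending like _2 or _b are one class to them, and where a whole thing is asked for, a point or a joint stands for the part that bears it (a point fixed in the world has none). Each returns a list of dicts, best first, with "score" (0 to 1); they miss things now and then, are a little off and sometimes report something else, mostly with a low value. They report only what shows in the picture. A call takes as long as a camera call. They do not tell look-alikes from the thing itself.
- r.look_for(label, camera): "rect" ([centre column, centre row, width, height] in pixels, round what is visible of it).
- r.regions_of(label, camera): "pixels" (384x512 bool, what is visible of it) and "rect" ([centre column, centre row, width, height] in pixels, round what is visible of it).
The state is a dict: "t": time; "joint_positions": joint angles; "qvel": joint speeds; "tau": joint torques, N m; "eef_pos": TCP position; "tool_rot": TCP orientation; "ft_force": force on the tool from outside, world axes, zero at the start; "wrist_torque": the same for the moment, N m; "opening": opening from 0.0 (shut) to 1.0 (fully open).
Only numpy, scipy, OpenCV 4.12 (cv2) and the standard library are available. Lean on these libraries where they do the work, as an engineer would, in place of code of your own. Each camera call takes 0.05 s, during which the arm holds its last target.

## Working session

There is one attempt and no reset: what is moved stays moved. The work goes in short steps, Python scripts to look and compute and a tool call to move; the robot and the scene stay as the last step left them, time stands still between calls to the robot, and variables do not carry over. Pictures are saved under pics/ and viewed, and the job is handed in when it is done.

Besides the shell and the picture viewer there is one more tool, called after "Call:" by a JSON object that holds its "fn" and its "kwargs", one argument or row to a line. jog_arm: Moves the arm, as the interface text tells. Its arguments: {"type":"object","properties":{"targets":{"type":"array"}},"required":["targets"]}

```bash
ls; mkdir -p pics
python3 - <<'E'
from rig import r
import cv2,numpy as np
print(r.state())
for n in("scene","top"):
    im=r.capture(n); cv2.imwrite(f"pics/{n}0.png",im[:,:,::-1])
    ci=r.camera_info(n); print(n,ci)
E
```

```text
pics
{'t': 0.0, 'joint_positions': array([ 1.00226415e+00,  1.04686911e-01,  9.64750686e-02,  1.56390089e+00,
       -9.51166700e-06,  1.35310991e+00]), 'qvel': array([-0.00033353,  0.00371417, -0.00055995,  0.0011292 ,  0.00076139,
       -0.00010316]), 'tau': array([ 1.31019831e-03, -5.56932306e+01,  5.03647614e+01,  1.68783573e-02,
       -5.14310250e-04, -3.83267127e-05]), 'eef_pos': array([0.20601917, 0.56316915, 0.23053277]), 'tool_rot': array([ 0.57915978, -0.40524509,  0.58001734,  0.40488301]), 'ft_force': array([ 0.02018976, -0.08207351, -0.50641235]), 'wrist_torque': array([-0.00867912,  0.07053751, -0.00193797]), 'opening': 0.9985546415624716}
scene {'mtx': array([[374.339434  ,   0.        , 258.15026725],
       [  0.        , 374.339434  , 190.38776008],
       [  0.        ,   0.        ,   1.        ]]), 'R': array([[-0.63898119, -0.76901321,  0.01793664],
       [-0.55401839,  0.44391303, -0.70427612],
       [ 0.53363533, -0.45995642, -0.70969953]]), 't': array([0.29177409, 0.45135334, 0.64940831])}
top {'mtx': array([[371.83055777,   0.        , 262.25754793],
       [  0.        , 371.83055777, 193.65573527],
       [  0.        ,   0.        ,   1.        ]]), 'R': array([[ 0.08457267, -0.99640918,  0.0040268 ],
       [-0.97305177, -0.08345885, -0.2149532 ],
       [ 0.21451741,  0.01426088, -0.97661605]]), 't': array([-0.17328996,  0.61645521,  0.88891076])}
```

View pics/scene0.png

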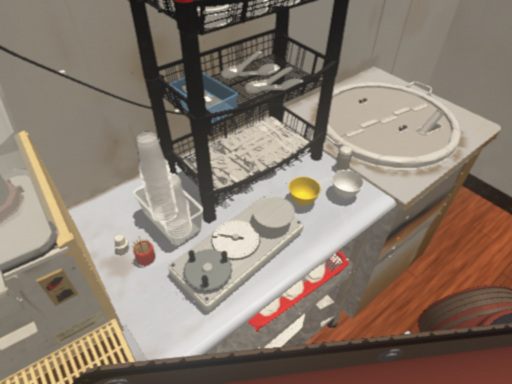

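View pics/top0.png

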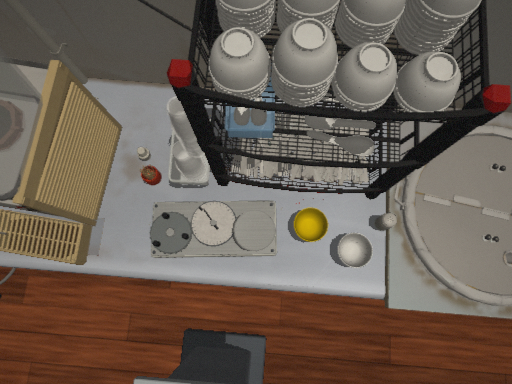

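```bash
cat > h.py <<'E'
import numpy as np,cv2
from rig import r
def ray(n,u,v,z):
    c=r.camera_info(n);d=c['R'].T@np.linalg.inv(c['mtx'])@np.array([u,v,1.]);o=-c['R'].T@c['t']
    return o+d*(z-o[2])/d[2]
def proj(n,X):
    c=r.camera_info(n);p=c['mtx']@(c['R']@np.asarray(X,float)+c['t']);return p[:2]/p[2]
E
python3 - <<'E'
from h import *
for n in("scene","top"):
    c=r.camera_info(n);print(n,"cam",-c['R'].T@c['t'],"tcp",proj(n,r.state()['eef_pos']),"base",proj(n,[0,0,0]))
    for l in("bowl","pan_top","needle","needle_tip","dial","zero_mark","wheel","wheel_center","post0","shaker","jar","spout"):
        print(n,l,[(np.round(d['rect'],1).tolist(),round(d['score'],2)) for d in r.look_for(l,n)][:5])
print(r.state()['t'])
for n in("scene","top"):
    im=r.capture(n)
    c=im[160:320,120:400] if n=="scene" else im[180:290,130:410]
    cv2.imwrite(f"pics/{n}1.png",cv2.resize(c[:,:,::-1],None,fx=2.8,fy=2.8,interpolation=cv2.INTER_CUBIC))
for uv,z,l in[((354,243),.053,'bowl rim'),((310,220),.053,'yellow'),((256,231),.08,'pan'),((213,224),.048,'dial'),((171,233),.06,'wheel'),((388,220),.07,'shaker')]: print(l,ray("top",*uv,z))
E
```

```text
scene cam [0.08994898 0.32271602 0.77352871] tcp [-40.7852335  662.76147746] base [426.33805401 450.56206193]
scene bowl [([305.2, 191.4, 32.1, 29.9], 0.65), ([347.2, 182.9, 27.9, 30.5], 0.62)]
scene pan_top [([275.1, 211.7, 43.1, 33.4], 0.77), ([143.8, 254.0, 20.6, 30.4], 0.35)]
scene needle []
scene needle_tip []
scene dial [([236.6, 238.5, 49.5, 38.2], 0.95)]
scene zero_mark [([238.2, 238.9, 50.4, 39.9], 0.86)]
scene wheel [([207.6, 268.0, 49.4, 41.8], 0.63)]
scene wheel_center [([237.6, 239.5, 50.0, 39.4], 0.64), ([236.9, 252.8, 133.2, 113.3], 0.61)]
scene post0 [([207.1, 268.3, 50.1, 46.4], 0.7)]
scene shaker [([344.8, 158.7, 16.1, 23.5], 0.54)]
scene jar [([145.3, 253.1, 19.8, 28.6], 0.88)]
scene spout [([120.6, 246.5, 14.6, 16.6], 0.7), ([238.1, 237.9, 13.0, 6.7], 0.68)]
top cam [ 0.42381159 -0.13389572  1.00133134] tcp [-110.17078508  359.51043931] base [189.77051476 451.51838417]
top bowl [([356.5, 250.8, 36.2, 37.0], 0.86), ([311.8, 224.8, 34.6, 33.3], 0.8), ([213.4, 224.7, 6.2, 3.0], 0.27)]
top pan_top [([257.0, 232.7, 44.6, 46.0], 0.87)]
top needle [([214.9, 225.3, 6.8, 10.0], 0.49)]
top needle_tip [([173.1, 235.1, 41.7, 44.1], 0.29)]
top dial [([212.1, 222.1, 43.1, 45.1], 0.6)]
top zero_mark [([213.7, 224.7, 41.6, 43.0], 0.75)]
top wheel [([170.2, 232.4, 45.3, 46.3], 0.67)]
top wheel_center [([212.8, 228.2, 127.0, 58.5], 0.92)]
top post0 [([169.9, 231.9, 41.1, 42.6], 0.8)]
top shaker [([388.2, 220.6, 20.8, 18.6], 0.54), ([255.2, 231.2, 43.1, 43.3], 0.33)]
top jar [([153.0, 173.6, 17.0, 20.9], 0.8), ([213.9, 225.6, 40.1, 41.3], 0.71)]
top spout []
1.3
bowl rim [ 0.52415939 -0.36306768  0.053     ]
yellow [ 0.57346198 -0.24829828  0.053     ]
pan [ 0.53028686 -0.11299384  0.08      ]
dial [ 5.42564737e-01 -2.46640936e-04  4.80000000e-02]
wheel [0.50925469 0.10133279 0.06      ]
shaker [ 0.5875862  -0.44288019  0.07      ]
```

```bash
ls pics
```

```text
scene0.png
scene1.png
top0.png
top1.png
```

View pics/top1.png

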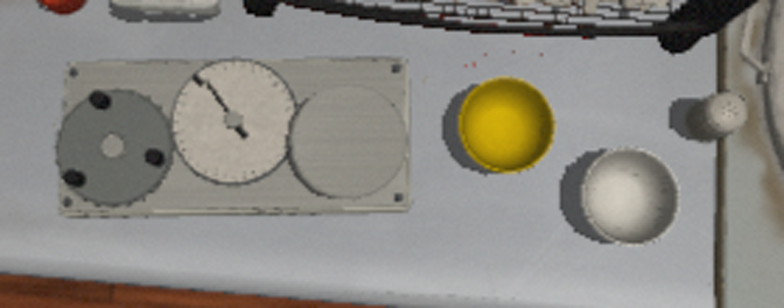

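View pics/scene1.png

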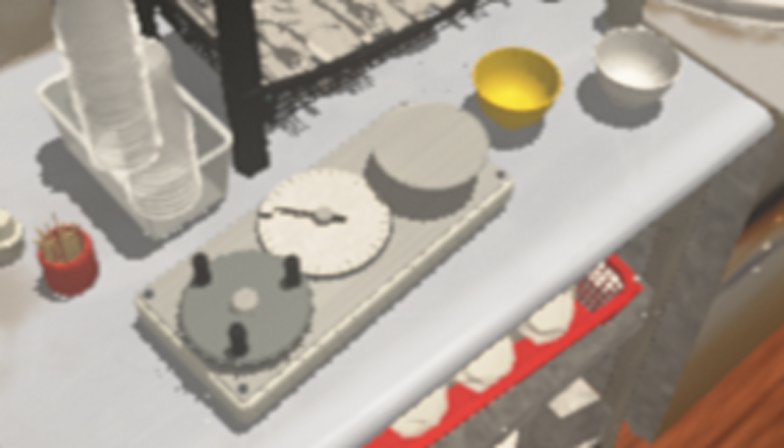

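```bash
cat > fit.py <<'E'
from h import *
from scipy.optimize import least_squares
def disc(x,y,z,rad,n=40):
    a=np.linspace(0,2*np.pi,n,endpoint=False);return np.c_[x+rad*np.cos(a),y+rad*np.sin(a),np.full(n,z)]
def hullbox(n,P):
    q=np.array([proj(n,p) for p in P]);return np.r_[q.min(0),q.max(0)]
def maskbox(m):
    n,l,st,c=cv2.connectedComponentsWithStats(m.astype(np.uint8));i=1+st[1:,4].argmax()
    x,y,w,h,_=st[i];return np.array([x,y,x+w,y+h])-.5,c[i],st[i,4]
E
python3 - <<'E'
from fit import *
import pickle
r.capture("scene");r.capture("top");out={}
for n in("scene","top"):
    for l in("bowl","pan_top","dial","wheel","needle","shaker","jar","spout"):
        L=r.regions_of(l,n);out[n,l]=L
        for d in L[:3]:
            b,c,a=maskbox(d['pixels']);print(n,l,round(d['score'],2),b,np.round(c,1),a)
pickle.dump(out,open('m.pkl','wb'))
def fitobj(box,discs,x0):
    f=lambda p:np.concatenate([hullbox(n,np.vstack([disc(p[0],p[1],z,R) for z,R in discs]))-b for n,b in box.items()])
    s=least_squares(f,x0,x_scale=.01);return s.x,np.round(s.fun,1)
def pick(l,guess,z):
    box={}
    for n in("scene","top"):
        g=proj(n,[*guess,z])
        c=[(np.hypot(*(maskbox(d['pixels'])[1]-g)),i) for i,d in enumerate(out[n,l])]
        if c and min(c)[0]<15: box[n]=maskbox(out[n,l][min(c)[1]]['pixels'])[0]
    return box
for l,g,ds in[("bowl",(.524,-.363),[(.053,.0445),(0,.0195),(.03,.04)]),("pan_top",(.53,-.113),[(.08,.052),(.076,.052)]),("dial",(.5426,0),[(.048,.057)]),("shaker",(.587,-.44),[(0,.0215),(.075,.015)]),("jar",(.68,.17),[(0,.023),(.066,.023)])]:
    b=pick(l,g,ds[0][0]); print(l,list(b)); 
    for k in [list(b)]+[[q] for q in b]:
        print("  ",k,*fitobj({q:b[q] for q in k},ds,g))
print(ray("top",222,183,0),ray("top",375,193,0),r.state()['t'])
E
```

```text
scene bowl 0.97 [332.5 169.5 363.5 198.5] [347.3 183.8] 682
scene bowl 0.91 [288.5 176.5 320.5 204.5] [304.2 190.1] 668
scene pan_top 0.72 [252.5 195.5 294.5 227.5] [273.5 211.4] 1061
scene pan_top 0.16 [335.5 145.5 351.5 170.5] [343.7 158. ] 313
scene dial 0.76 [213.5 220.5 258.5 258.5] [236.3 238.5] 1249
scene dial 0.35 [183.5 249.5 232.5 290.5] [207.6 269.4] 1645
scene wheel 0.55 [183.5 249.5 231.5 291.5] [207.2 269.8] 1658
scene shaker 0.61 [335.5 145.5 351.5 169.5] [343.6 157.8] 312
scene jar 0.85 [133.5 238.5 155.5 265.5] [144.3 252.2] 474
scene jar 0.47 [331.5 169.5 363.5 198.5] [347.1 183.3] 682
scene spout 0.67 [113.5 233.5 129.5 253.5] [121.3 243.7] 231
top bowl 0.68 [337.5 232.5 372.5 267.5] [354.9 250.1] 948
top bowl 0.64 [293.5 207.5 327.5 241.5] [310.7 224.2] 894
top bowl 0.38 [191.5 200.5 235.5 244.5] [213.3 222.5] 1476
top pan_top 0.81 [233.5 209.5 275.5 250.5] [254.5 229.9] 1318
top dial 0.68 [191.5 201.5 234.5 244.5] [213.  222.8] 1434
top dial 0.19 [140.5 165.5 161.5 184.5] [150.9 175. ] 306
top wheel 0.65 [150.5 210.5 191.5 252.5] [170.6 231.8] 1340
top needle 0.5
[... 534 characters left out ...]
.<6 lines>...
        workers=workers
    )
    self._update_fun()
    ~~~~~~~~~~~~~~~~^^
    self.f = self.fun_wrapped(xp_copy(self.x))
             ~~~~~~~~~~~~~~~~^^^^^^^^^^^^^^^^^
    return np.atleast_1d(self.fun(x))
                         ~~~~~~~~^^^
    return self.f(x, *self.args, **self.kwargs)
           ~~~~~~^^^^^^^^^^^^^^^^^^^^^^^^^^^^^^
  File "<stdin>", line 11, in <lambda>
  File "fit.py", line 6, in hullbox
    q=np.array([proj(n,p) for p in P]);return np.r_[q.min(0),q.max(0)]
                ~~~~^^^^^
  File "h.py", line 7, in proj
    c=r.camera_info(n);p=c['mtx']@(c['R']@np.asarray(X,float)+c['t']);return p[:2]/p[2]
ValueError: time passes only in moves, steps and waits
```

```bash
python3 - <<'E'
import re
s=open('h.py').read()
s=s.replace("def ray","_c={n:r.camera_info(n) for n in('scene','top')}\ndef ray").replace("c=r.camera_info(n)","c=_c[n]")
open('h.py','w').write(s)
E
cat > fit2.py <<'E'
from fit import *
import pickle
def fitobj(box,discs,x0):
    f=lambda p:np.concatenate([hullbox(n,np.vstack([disc(p[0],p[1],z,R) for z,R in discs]))-b for n,b in box.items()])
    s=least_squares(f,x0,x_scale=.01);return s.x,np.round(s.fun,1)
def pick(out,l,guess,z):
    box={}
    for n in("scene","top"):
        g=proj(n,[*guess,z])
        c=[(np.hypot(*(maskbox(d['pixels'])[1]-g)),i) for i,d in enumerate(out.get((n,l),[]))]
        if c and min(c)[0]<15: box[n]=maskbox(out[n,l][min(c)[1]]['pixels'])[0]
    return box
def report(out,L):
  for l,g,ds in L:
    b=pick(out,l,g,ds[0][0]); print(l,list(b))
    for k in [list(b)]+[[q] for q in b]:
        print("  ",k,*fitobj({q:b[q] for q in k},ds,g))
E
python3 - <<'E'
from fit2 import *
out=pickle.load(open('m.pkl','rb'))
report(out,[("bowl",(.51,-.363),[(.053,.0445),(0,.0195),(.03,.04)]),("pan_top",(.53,-.113),[(.08,.052),(.076,.052)]),("dial",(.5426,0),[(.048,.057)]),("shaker",(.587,-.44),[(0,.0215),(.075,.015)]),("jar",(.68,.17),[(0,.023),(.066,.023)]),("wheel",(.51,.1),[(.06,.053),(.048,.053)])])
yb={"scene":np.array([288.5,176.5,320.5,204.5]),"top":np.array([293.5,207.5,327.5,241.5])}
print("yellow",fitobj(yb,[(.053,.0445),(0,.0195),(.03,.04)],(.57,-.25)))
print(ray("top",222,183,0),ray("top",375,193,0),r.state()['t'])
E
```

```text
bowl ['scene', 'top']
   ['scene', 'top'] [ 0.50630789 -0.36639701] [-0.9 -0.1  0.2 -0.4 -0.   0.1  0.2  0.6]
   ['scene'] [ 0.50499069 -0.36634635] [-0.5  0.1  0.5 -0.2]
   ['top'] [ 0.50720678 -0.36616792] [-0.1 -0.2  0.1  0.2]
pan_top ['scene', 'top']
   ['scene', 'top'] [ 0.53334282 -0.11022227] [-0.3  0.2 -0.4  0.7  0.6 -0.4  0.4  0.4]
   ['scene'] [ 0.53396479 -0.1118853 ] [ 0.  -0.2 -0.   0.2]
   ['top'] [ 0.53322369 -0.10904484] [ 0.1 -0.4 -0.1  0.4]
dial ['scene', 'top']
   ['scene', 'top'] [ 0.5442785  -0.00059007] [-1.6 -0.3  0.5 -0.6 -0.4  0.2  0.8  1. ]
   ['scene'] [ 0.54248147 -0.00085829] [-1.1  0.1  1.1 -0.2]
   ['top'] [5.45914166e-01 6.51682150e-05] [-0.6 -0.4  0.6  0.4]
shaker ['scene', 'top']
   ['scene', 'top'] [ 0.59103375 -0.44945681] [-1.3 -1.2 -0.9  1.3  0.4  1.2  0.8  0.1]
   ['scene'] [ 0.58929576 -0.4523905 ] [-0.2 -1.3  0.2  1.2]
   ['top'] [ 0.59266233 -0.44790811] [-0.2  0.5  0.2 -0.6]
jar ['scene', 'top']
   ['scene', 'top'] [0.65923626 0.1835707 ] [-1.5 -3.8  1.7  1.3 -2.4 -1.2  0.9  2.7]
   ['scene'] [0.65637959 0.18521214] [-1.6 -2.7  1.7  2.5]
   ['top'] [0.66132357 0.18177719] [-1.5 -1.9  1.7  2. ]
wheel ['scene', 'top']
   ['scene', 'top'] [0.511963  0.1030522] [-0.4 -1.6 -0.3  0.  -1.   0.8  0.8  0.8]
   ['scene'] [0.50990389 0.1033943 ] [-0.1 -1.   0.1  0.8]
   ['top'] [0.51396401 0.10299129] [-0.9  0.   0.9 -0. ]
yellow (array([ 0.56234892, -0.25093773]), array([-0.5, -0.4, -0. ,  0.9, -0. , -0.2,  0.6,  0.2]))
[ 0.66437039 -0.00545903  0.        ] [ 0.67221639 -0.42937336  0.        ] 2.3
```

Run:
```python
from fit2 import *
from scipy.spatial.transform import Rotation as Ro
def P(n):c=_c[n];return c['mtx']@np.c_[c['R'],c['t']]
from h import _c
for a,b in[((135,365),(82,262)),((105,318),(88,222)),((78,205),(122,124)),((20,137),(62,52))]:
    X=cv2.triangulatePoints(P('scene'),P('top'),np.array(a,float).reshape(2,1),np.array(b,float).reshape(2,1));X=X[:3,0]/X[3]
    print(a,b,X.round(3),proj('scene',X).round(),proj('top',X).round())
q=r.state()['tool_rot'];print(Ro.from_quat(q[[1,2,3,0]]).as_matrix().round(3))
```

```text
(135, 365) (82, 262) [0.422 0.32  0.05 ] [137. 366.] [ 81. 261.]
(105, 318) (88, 222) [0.526 0.321 0.068] [110. 320.] [ 85. 219.]
(78, 205) (122, 124) [0.771 0.253 0.138] [ 84. 208.] [118. 119.]
(20, 137) (62, 52) [0.826 0.3   0.329] [ 18. 136.] [63. 53.]
[[ 0.    -0.939  0.344]
 [ 0.     0.344  0.939]
 [-1.    -0.     0.   ]]
```

Run:
```python
import cv2
a=cv2.imread('pics/top0.png')[30:300,0:200];b=cv2.imread('pics/scene0.png')[110:384,0:200]
cv2.imwrite('pics/mach.png',cv2.hconcat([cv2.resize(a,(400,540)),cv2.resize(b,(400,540))]))
```

```text
(no output)
```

View pics/mach.png

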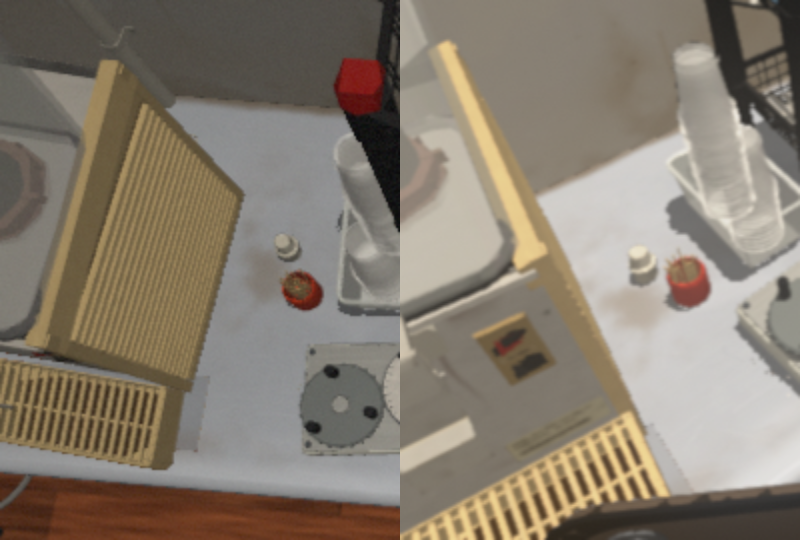

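Call:
{"fn": "jog_arm", "kwargs": {
  "targets": [
    {"translation": [0, -0.062, -0.044], "angular": [0, 0, 0], "hand": 0},
    {"translation": [0, -0.062, -0.044], "angular": [0, 0, 0], "hand": 0},
    {"translation": [0, -0.062, -0.044], "angular": [0, 0, 0], "hand": 0},
    {"translation": [0, -0.062, -0.044], "angular": [0, 0, 0], "hand": 0},
    {"translation": [0, -0.062, -0.044], "angular": [0, 0, 0], "hand": 0},
    {"translation": [0, -0.062, -0.044], "angular": [0, 0, 0], "hand": 0},
    {"translation": [0, -0.062, -0.044], "angular": [0, 0, 0], "hand": 0},
    {"translation": [0, -0.062, -0.044], "angular": [0, 0, 0], "hand": 0},
    {"translation": [0, -0.062, -0.044], "angular": [0, 0, 0], "hand": 0},
    {"translation": [0, -0.062, -0.044], "angular": [0, 0, 0], "hand": 0}
  ]
}}

```text
t: 3.13
eef_pos: [0.4261, 0.2431, 0.23]
tool_rot: [0.578, -0.409, 0.576, 0.409]
ft_force: [0.2, 0.8, -0.7]
opening: 0.5
```

```bash
cat > go.py <<'E'
from fit2 import *
from scipy.spatial.transform import Rotation as Ro
def st():
    s=r.state();q=s['tool_rot'];M=Ro.from_quat(q[[1,2,3,0]]).as_matrix();return s,M
def downR(az):  # tool x down, z at azimuth az
    z=np.array([np.cos(az),np.sin(az),0]);x=np.array([0,0,-1.]);return np.c_[x,np.cross(z,x),z]
def plan(p,az=None):
    s,M=st();d=M.T@(np.asarray(p)-s['eef_pos']);
    print("pos",s['eef_pos'].round(4),"az",np.arctan2(M[1,2],M[0,2]).round(3),"d share total",(d/.5).round(4),"minrows",np.linalg.norm(d)/.0417,"open",round(s['opening'],3),"F",s['ft_force'].round(2),"j",s['joint_positions'].round(2),"t",s['t'])
    if az is not None: print("rot share",(Ro.from_matrix(M.T@downR(az)).as_rotvec()/.08).round(3))
E
python3 - <<'E'
from go import *
d=np.array([np.cos(1.219),np.sin(1.219)]);p=np.array([.5065,-.3663])-.0395*d;print(p)
plan([*p,.13],1.219)
E
```

```text
[ 0.49288891 -0.40338083]
pos [0.4261 0.2431 0.23  ] az 1.233 d share total [ 0.1978 -0.5545 -1.176 ] minrows 15.768720090699933 open 0.5 F [ 0.22  0.76 -0.69] j [ 0.25 -0.23 -0.23  1.57  0.    0.59] t 3.1333
rot share [0.174 0.028 0.009]
```

Call:
{"fn": "jog_arm", "kwargs": {
  "targets": [
    {"translation": [0, -0.033, -0.07], "angular": [0.01, 0, 0], "hand": 0},
    {"translation": [0, -0.033, -0.07], "angular": [0.01, 0, 0], "hand": 0},
    {"translation": [0, -0.033, -0.07], "angular": [0.01, 0, 0], "hand": 0},
    {"translation": [0, -0.033, -0.07], "angular": [0.01, 0, 0], "hand": 0},
    {"translation": [0, -0.033, -0.07], "angular": [0.01, 0, 0], "hand": 0},
    {"translation": [0, -0.033, -0.07], "angular": [0.01, 0, 0], "hand": 0},
    {"translation": [0, -0.033, -0.07], "angular": [0.01, 0, 0], "hand": 0},
    {"translation": [0, -0.033, -0.07], "angular": [0.01, 0, 0], "hand": 0},
    {"translation": [0, -0.033, -0.07], "angular": [0.01, 0, 0], "hand": 0},
    {"translation": [0, -0.033, -0.07], "angular": [0.01, 0, 0], "hand": 0},
    {"translation": [0, -0.033, -0.07], "angular": [0.01, 0, 0], "hand": 0},
    {"translation": [0, -0.033, -0.07], "angular": [0.01, 0, 0], "hand": 0}
  ]
}}

```text
t: 4.13
eef_pos: [0.4724, -0.2428, 0.2315]
tool_rot: [0.582, -0.408, 0.576, 0.404]
ft_force: [0.8, -0.5, 0.1]
opening: 0.503
```

Run:
```python
from go import *
plan([.4929,-.4034,.12],1.219)
```

```text
pos [ 0.4724 -0.2428  0.2315] az 1.222 d share total [ 0.2235 -0.1463 -0.2885] minrows 4.714389945307392 open 0.503 F [ 0.8  -0.53  0.07] j [-0.72 -0.12 -0.12  1.56  0.01 -0.38] t 4.1333
rot share [0.037 0.036 0.116]
```

Call:
{"fn": "jog_arm", "kwargs": {
  "targets": [
    {"translation": [0.03, -0.022, -0.045], "angular": [0, 0, 0], "hand": 0},
    {"translation": [0.03, -0.022, -0.045], "angular": [0, 0, 0], "hand": 0},
    {"translation": [0.03, -0.022, -0.045], "angular": [0, 0, 0], "hand": 0},
    {"translation": [0.03, -0.022, -0.045], "angular": [0, 0, 0], "hand": 0},
    {"translation": [0.03, -0.022, -0.045], "angular": [0, 0, 0], "hand": 0},
    {"translation": [0.03, -0.022, -0.045], "angular": [0, 0, 0], "hand": 0},
    {"translation": [0.03, -0.01, -0.02], "angular": [0, 0, 0], "hand": 0},
    {"translation": [0, 0, 0], "angular": [0, 0, 0], "hand": 0}
  ]
}}

```text
t: 4.8
eef_pos: [0.489, -0.4216, 0.1229]
tool_rot: [0.584, -0.407, 0.578, 0.399]
ft_force: [-0.7, 0.4, -0.8]
opening: 0.5
```

Run:
```python
from go import *
plan([.4929,-.4034,.032],1.219)
for n in("scene","top"):
    im=r.capture(n)
    c=im[100:250,260:440] if n=="scene" else im[170:320,280:460]
    cv2.imwrite(f"pics/{n}2.png",cv2.resize(c[:,:,::-1],None,fx=3,fy=3,interpolation=cv2.INTER_CUBIC))
a=cv2.imread('pics/scene2.png');b=cv2.imread('pics/top2.png');cv2.imwrite('pics/c2.png',cv2.resize(cv2.hconcat([a,b]),(800,333)))
```

```text
pos [ 0.489  -0.4216  0.1229] az 1.213 d share total [0.1816 0.008  0.0368] minrows 2.2239770284594496 open 0.5 F [-0.71  0.42 -0.81] j [-0.92  0.23  0.04  1.37  0.01 -0.56] t 4.8
rot share [-0.076  0.     0.171]
```

View pics/c2.png

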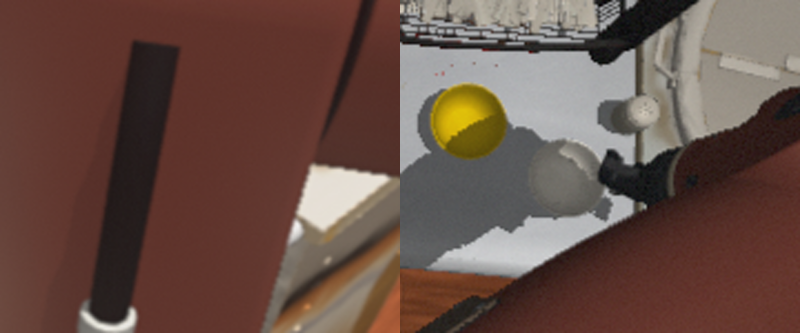

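Call:
{"fn": "jog_arm", "kwargs": {
  "targets": [
    {"translation": [0, 0.008, 0.037], "angular": [-0.07, 0, 0.17], "hand": 0},
    {"translation": [0.04, 0, 0], "angular": [0, 0, 0], "hand": 0},
    {"translation": [0.04, 0, 0], "angular": [0, 0, 0], "hand": 0},
    {"translation": [0.025, 0, 0], "angular": [0, 0, 0], "hand": 0},
    {"translation": [0, 0, 0], "angular": [0, 0, 0], "hand": 0}
  ]
}}

```text
t: 5.32
eef_pos: [0.4966, -0.3967, 0.0808]
tool_rot: [0.579, -0.41, 0.578, 0.403]
ft_force: [0.2, 0.3, -0.5]
opening: 0.497
```

Run:
```python
from go import *
plan([.4929,-.4034,.032],1.219)
```

```text
pos [ 0.4966 -0.3967  0.0808] az 1.225 d share total [ 0.0977  0.0032 -0.0146] minrows 1.185556713641735 open 0.497 F [ 0.19  0.26 -0.49] j [-0.88  0.22 -0.04  1.29  0.   -0.53] t 5.3167
rot share [ 0.074 -0.061  0.113]
```

Call:
{"fn": "jog_arm", "kwargs": {
  "targets": [
    {"translation": [0.01, 0.003, -0.015], "angular": [0.07, 0, 0.1], "hand": 0},
    {"translation": [0.01, 0, 0], "angular": [0, 0, 0], "hand": 0},
    {"translation": [0, 0, 0], "angular": [0, 0, 0], "hand": 0}
  ]
}}

```text
t: 5.57
eef_pos: [0.4937, -0.4027, 0.0736]
tool_rot: [0.578, -0.407, 0.581, 0.403]
ft_force: [0.2, 0.3, 0.4]
opening: 0.497
```

Run:
```python
from go import *
plan([.4929,-.4034,.032],1.219)
```

```text
pos [ 0.4937 -0.4027  0.0736] az 1.221 d share total [ 0.0832  0.0012 -0.0013] minrows 0.9978876306244686 open 0.497 F [0.25 0.28 0.43] j [-0.89  0.24 -0.04  1.29 -0.   -0.54] t 5.5667
rot share [ 0.026 -0.08   0.033]
```

Call:
{"fn": "jog_arm", "kwargs": {
  "targets": [
    {"translation": [0.02, 0.001, -0.001], "angular": [0, 0, 0], "hand": 0},
    {"translation": [0.02, 0, 0], "angular": [0, 0, 0], "hand": 0},
    {"translation": [0.02, 0, 0], "angular": [0, 0, 0], "hand": 0},
    {"translation": [0.015, 0, 0], "angular": [0, 0, 0], "hand": 0},
    {"translation": [0, 0, 0], "angular": [0, 0, 0], "hand": 0}
  ]
}}

```text
t: 5.98
eef_pos: [0.4934, -0.4047, 0.034]
tool_rot: [0.578, -0.408, 0.581, 0.402]
ft_force: [0.1, 0.4, -0.5]
opening: 0.501
```

Run:
```python
from go import *
plan([.4929,-.4034,.032],1.219)
```

```text
pos [ 0.4934 -0.4047  0.034 ] az 1.22 d share total [0.0039 0.0018 0.0021] minrows 0.05768021828598491 open 0.501 F [ 0.15  0.39 -0.55] j [-0.89  0.27 -0.08  1.21 -0.   -0.54] t 5.9833
rot share [ 0.013 -0.096  0.06 ]
```

No contact; close on the rim.

Call:
{"fn": "jog_arm", "kwargs": {
  "targets": [
    {"translation": [0.003, 0.002, 0.002], "angular": [0, 0, 0], "hand": 0},
    {"translation": [0, 0, 0], "angular": [0, 0, 0], "hand": 0.5},
    {"translation": [0, 0, 0], "angular": [0, 0, 0], "hand": 1},
    {"translation": [0, 0, 0], "angular": [0, 0, 0], "hand": 1},
    {"translation": [0, 0, 0], "angular": [0, 0, 0], "hand": 1},
    {"translation": [0, 0, 0], "angular": [0, 0, 0], "hand": 1},
    {"translation": [0, 0, 0], "angular": [0, 0, 0], "hand": 1},
    {"translation": [0, 0, 0], "angular": [0, 0, 0], "hand": 1}
  ]
}}

```text
t: 6.65
eef_pos: [0.4925, -0.403, 0.0321]
tool_rot: [0.578, -0.408, 0.581, 0.402]
ft_force: [0.8, 0.5, 0.3]
opening: 0.034
```

Run:
```python
from go import *
plan([.4929,-.4034,.032],1.219)
```

```text
pos [ 0.4925 -0.403   0.0321] az 1.22 d share total [ 0.0003 -0.0009 -0.0005] minrows 0.013057175442152005 open 0.034 F [0.76 0.48 0.26] j [-0.89  0.26 -0.09  1.21 -0.   -0.54] t 6.65
rot share [ 0.013 -0.091  0.051]
```

Run:
```python
from go import *
for n in("top",):
    im=r.capture(n)
    c=im[190:300,300:430]
    cv2.imwrite(f"pics/{n}3.png",cv2.resize(c[:,:,::-1],None,fx=5,fy=5,interpolation=cv2.INTER_CUBIC))
```

```text
(no output)
```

View pics/top3.png

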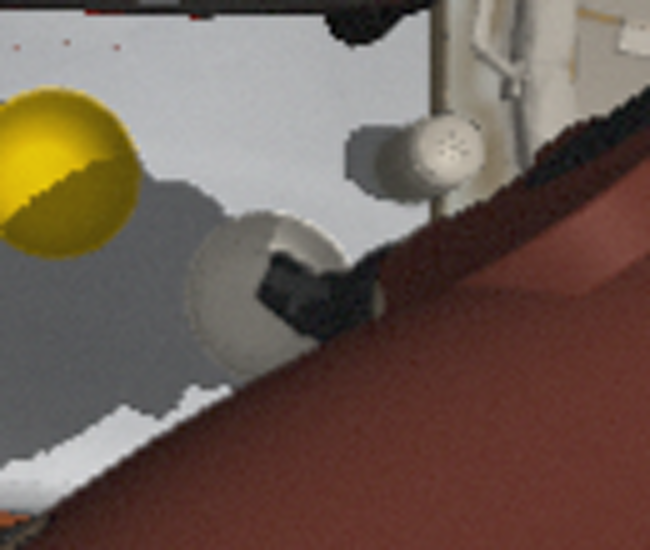

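Call:
{"fn": "jog_arm", "kwargs": {
  "targets": [
    {"translation": [-0.02, 0, 0], "angular": [0, 0, 0], "hand": 1},
    {"translation": [-0.02, 0, 0], "angular": [0, 0, 0], "hand": 1},
    {"translation": [-0.02, 0, 0], "angular": [0, 0, 0], "hand": 1},
    {"translation": [0, 0, 0], "angular": [0, 0, 0], "hand": 1},
    {"translation": [0, 0, 0], "angular": [0, 0, 0], "hand": 1},
    {"translation": [0, 0, 0], "angular": [0, 0, 0], "hand": 1}
  ]
}}

```text
t: 7.2
eef_pos: [0.4929, -0.4034, 0.0669]
tool_rot: [0.578, -0.408, 0.581, 0.402]
ft_force: [0.4, 0.6, -1.9]
opening: 0.035
```

Run:
```python
from go import *
print(r.state()['ft_force'],r.state()['opening'],r.state()['eef_pos'])
for n in("top",):
    im=r.capture(n)
    c=im[190:300,300:430]
    cv2.imwrite(f"pics/{n}4.png",cv2.resize(c[:,:,::-1],None,fx=5,fy=5,interpolation=cv2.INTER_CUBIC))
```

```text
[ 0.40653526  0.56504332 -1.88045712] 0.035381689744003963 [ 0.49289163 -0.40337793  0.06685158]
```

View pics/top4.png

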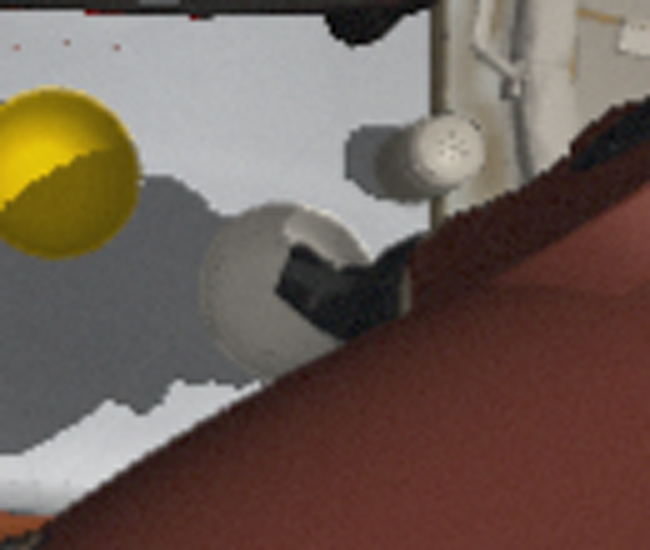

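Call:
{"fn": "jog_arm", "kwargs": {
  "targets": [
    {"translation": [-0.04, 0, 0], "angular": [0, 0, 0], "hand": 1},
    {"translation": [-0.05, 0, 0], "angular": [0, 0, 0], "hand": 1},
    {"translation": [-0.05, 0, 0], "angular": [0, 0, 0], "hand": 1},
    {"translation": [-0.04, 0.005, 0.02], "angular": [0, 0, 0], "hand": 1},
    {"translation": [-0.02, 0.01, 0.04], "angular": [0, 0, 0], "hand": 1},
    {"translation": [0, 0.012, 0.05], "angular": [0, 0, 0], "hand": 1},
    {"translation": [0, 0.012, 0.05], "angular": [0, 0, 0], "hand": 1},
    {"translation": [0, 0.012, 0.05], "angular": [0, 0, 0], "hand": 1},
    {"translation": [0, 0.012, 0.05], "angular": [0, 0, 0], "hand": 1},
    {"translation": [0, 0.012, 0.05], "angular": [0, 0, 0], "hand": 1},
    {"translation": [0, 0.012, 0.05], "angular": [0, 0, 0], "hand": 1},
    {"translation": [0, 0.01, 0.04], "angular": [0, 0, 0], "hand": 1}
  ]
}}

```text
t: 8.25
eef_pos: [0.5138, -0.1923, 0.1641]
tool_rot: [0.579, -0.404, 0.583, 0.402]
ft_force: [0.1, 0.9, -1.7]
opening: 0.033
```

Run:
```python
from go import *
plan([.5195,-.1469,.16],1.220)
```

```text
pos [ 0.5138 -0.1923  0.1641] az 1.213 d share total [0.0078 0.0211 0.089 ] minrows 1.1007842289141008 open 0.033 F [ 0.11  0.89 -1.68] j [-0.59 -0.06 -0.19  1.44 -0.01 -0.24] t 8.25
rot share [-0.094 -0.071 -0.007]
```

Call:
{"fn": "jog_arm", "kwargs": {
  "targets": [
    {"translation": [0.003, 0.01, 0.035], "angular": [-0.09, -0.07, 0], "hand": 1},
    {"translation": [0.003, 0.005, 0.02], "angular": [0, 0, 0], "hand": 1},
    {"translation": [0, 0, 0], "angular": [0, 0, 0], "hand": 1},
    {"translation": [0, 0, 0], "angular": [0, 0, 0], "hand": 1}
  ]
}}

```text
t: 8.58
eef_pos: [0.5161, -0.1583, 0.1598]
tool_rot: [0.578, -0.406, 0.579, 0.407]
ft_force: [-0.3, 0.3, -1.7]
opening: 0.03
```

Run:
```python
from go import *
plan([.5195,-.1469,.16],1.220)
out={}
for n in("scene","top"):
    im=r.capture(n)
    cv2.imwrite(f"pics/{n}5.png",im[:,:,::-1])
    out[n,'bowl']=r.regions_of('bowl',n)
    for d in out[n,'bowl']: print(n,maskbox(d['pixels']),d['score'])
    print(proj(n,[.5335,-.1102,.18]))
```

```text
pos [ 0.5161 -0.1583  0.1598] az 1.224 d share total [-0.0004  0.0013  0.0238] minrows 0.28551062607644034 open 0.03 F [-0.28  0.34 -1.74] j [-0.54 -0.08 -0.22  1.44  0.   -0.19] t 8.5833
rot share [ 0.054  0.009 -0.029]
[275.11980234 181.6939293 ]
[254.31609775 224.1936591 ]
```

View pics/top5.png

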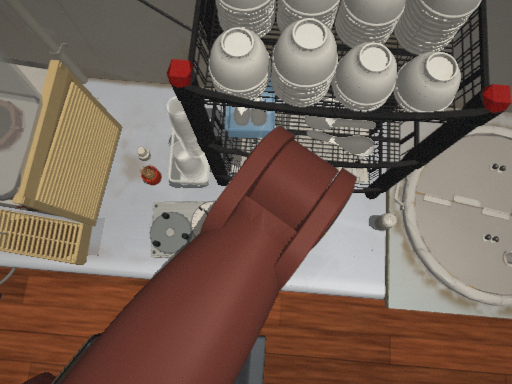

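View pics/scene5.png

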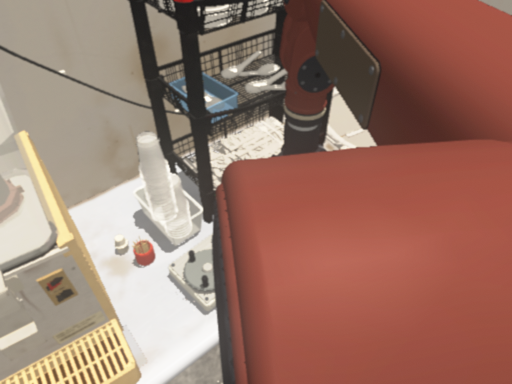

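Call:
{"fn": "jog_arm", "kwargs": {
  "targets": [
    {"translation": [0, 0.001, 0.022], "angular": [0.05, 0, 0], "hand": 1},
    {"translation": [0.01, 0, 0], "angular": [0, 0, 0], "hand": 1},
    {"translation": [0.02, 0, 0], "angular": [0, 0, 0], "hand": 1},
    {"translation": [0.02, 0, 0], "angular": [0, 0, 0], "hand": 1},
    {"translation": [0.01, 0, 0], "angular": [0, 0, 0], "hand": 1},
    {"translation": [0, 0, 0], "angular": [0, 0, 0], "hand": 1},
    {"translation": [0, 0, 0], "angular": [0, 0, 0], "hand": 1}
  ]
}}

```text
t: 9.37
eef_pos: [0.519, -0.1497, 0.1254]
tool_rot: [0.58, -0.402, 0.581, 0.405]
ft_force: [-0.7, 0.6, -1.8]
opening: 0.034
```

Run:
```python
from go import *
plan([.5195,-.1469,.115],1.220)
```

```text
pos [ 0.519  -0.1497  0.1254] az 1.215 d share total [0.0209 0.0009 0.0056] minrows 0.259383889195613 open 0.034 F [-0.67  0.64 -1.82] j [-0.52 -0.07 -0.27  1.37  0.   -0.17] t 9.3667
rot share [-0.065  0.008 -0.045]
```

Call:
{"fn": "jog_arm", "kwargs": {
  "targets": [
    {"translation": [0.007, 0.001, 0.006], "angular": [-0.06, 0, -0.04], "hand": 1},
    {"translation": [0.007, 0, 0], "angular": [0, 0, 0], "hand": 1},
    {"translation": [0.007, 0, 0], "angular": [0, 0, 0], "hand": 1},
    {"translation": [0, 0, 0], "angular": [0, 0, 0], "hand": 1},
    {"translation": [0, 0, 0], "angular": [0, 0, 0], "hand": 1}
  ]
}}

```text
t: 9.78
eef_pos: [0.5196, -0.1465, 0.1141]
tool_rot: [0.58, -0.405, 0.579, 0.405]
ft_force: [0.1, 0.3, -2.0]
opening: 0.03
```

Run:
```python
from go import *
plan([.5195,-.1469,.109],1.220)
```

```text
pos [ 0.5196 -0.1465  0.1141] az 1.22 d share total [ 0.0101 -0.     -0.0009] minrows 0.12214231378701114 open 0.03 F [ 0.11  0.31 -2.02] j [-0.52 -0.07 -0.29  1.35  0.   -0.17] t 9.7833
rot share [0.002 0.007 0.003]
```

Call:
{"fn": "jog_arm", "kwargs": {
  "targets": [
    {"translation": [0.005, 0, 0], "angular": [0, 0, 0], "hand": 1},
    {"translation": [0.004, 0, 0], "angular": [0, 0, 0], "hand": 1},
    {"translation": [0, 0, 0], "angular": [0, 0, 0], "hand": 1},
    {"translation": [0, 0, 0], "angular": [0, 0, 0], "hand": 1}
  ]
}}

```text
t: 10.12
eef_pos: [0.52, -0.1468, 0.1099]
tool_rot: [0.58, -0.405, 0.579, 0.405]
ft_force: [-0.3, 0.4, -1.3]
opening: 0.03
```

Call:
{"fn": "jog_arm", "kwargs": {
  "targets": [
    {"translation": [0.004, 0, 0], "angular": [0, 0, 0], "hand": 1},
    {"translation": [0, 0, 0], "angular": [0, 0, 0], "hand": 1},
    {"translation": [0, 0, 0], "angular": [0, 0, 0], "hand": 1}
  ]
}}

```text
t: 10.37
eef_pos: [0.5202, -0.147, 0.1081]
tool_rot: [0.58, -0.406, 0.579, 0.405]
ft_force: [-0.3, 0.1, -0.8]
opening: 0.033
```

Call:
{"fn": "jog_arm", "kwargs": {
  "targets": [
    {"translation": [0.004, -0.001, 0], "angular": [0, 0, 0], "hand": 1},
    {"translation": [0, 0, 0], "angular": [0, 0, 0], "hand": 1},
    {"translation": [0, 0, 0], "angular": [0, 0, 0], "hand": 1}
  ]
}}

```text
t: 10.62
eef_pos: [0.5208, -0.1472, 0.1061]
tool_rot: [0.58, -0.406, 0.579, 0.404]
ft_force: [0.0, -0.2, -0.7]
opening: 0.03
```

Call:
{"fn": "jog_arm", "kwargs": {
  "targets": [
    {"translation": [0.004, 0, 0], "angular": [0, 0, 0], "hand": 1},
    {"translation": [0, 0, 0], "angular": [0, 0, 0], "hand": 1},
    {"translation": [0, 0, 0], "angular": [0, 0, 0], "hand": 1}
  ]
}}

```text
t: 10.87
eef_pos: [0.5209, -0.1473, 0.1042]
tool_rot: [0.58, -0.406, 0.579, 0.404]
ft_force: [-1.1, 0.4, 0.1]
opening: 0.036
```

Call:
{"fn": "jog_arm", "kwargs": {
  "targets": [
    {"translation": [0, 0, 0], "angular": [0, 0, 0], "hand": 0.8},
    {"translation": [0, 0, 0], "angular": [0, 0, 0], "hand": 0.6},
    {"translation": [0, 0, 0], "angular": [0, 0, 0], "hand": 0.3},
    {"translation": [0, 0, 0], "angular": [0, 0, 0], "hand": 0.1},
    {"translation": [0, 0, 0], "angular": [0, 0, 0], "hand": 0.1},
    {"translation": [0, 0, 0], "angular": [0, 0, 0], "hand": 0.1}
  ]
}}

```text
t: 11.37
eef_pos: [0.5215, -0.1474, 0.1046]
tool_rot: [0.58, -0.406, 0.579, 0.404]
ft_force: [-0.1, 0.5, -0.7]
opening: 0.449
```

Call:
{"fn": "jog_arm", "kwargs": {
  "targets": [
    {"translation": [-0.01, 0, 0], "angular": [0, 0, 0], "hand": 0.1},
    {"translation": [-0.02, 0, 0], "angular": [0, 0, 0], "hand": 0.1},
    {"translation": [-0.03, 0, 0], "angular": [0, 0, 0], "hand": 0.1},
    {"translation": [-0.05, 0, 0], "angular": [0, 0, 0], "hand": 0.1},
    {"translation": [-0.06, 0, 0], "angular": [0, 0, 0], "hand": 0.1},
    {"translation": [-0.06, 0, 0], "angular": [0, 0, 0], "hand": 0.5},
    {"translation": [-0.03, 0, 0], "angular": [0, 0, 0], "hand": 1},
    {"translation": [0, 0, 0], "angular": [0, 0, 0], "hand": 1}
  ]
}}

```text
t: 12.03
eef_pos: [0.5196, -0.1465, 0.2442]
tool_rot: [0.58, -0.406, 0.579, 0.404]
ft_force: [0.6, -0.4, -0.4]
opening: 0.027
```

Run:
```python
from go import *
plan([.40,-.20,.23],1.220)
```

```text
pos [ 0.5196 -0.1465  0.2442] az 1.22 d share total [ 0.0277  0.1879 -0.1827] minrows 3.160187771963051 open 0.027 F [ 0.61 -0.43 -0.43] j [-0.52 -0.08 -0.06  1.58  0.   -0.17] t 12.0333
rot share [-0.001  0.006  0.035]
```

Run:
```python
from go import *
plan([.40,.27,.24],1.220)
```

```text
pos [ 0.5196 -0.1465  0.2442] az 1.22 d share total [0.0072 0.5109 0.7   ] minrows 10.391867441352966 open 0.027 F [ 0.61 -0.43 -0.43] j [-0.52 -0.08 -0.06  1.58  0.   -0.17] t 12.0333
rot share [-0.001  0.006  0.035]
```

Call:
{"fn": "jog_arm", "kwargs": {
  "targets": [
    {"translation": [0, 0.045, 0.06], "angular": [0, 0, 0], "hand": 1},
    {"translation": [0, 0.045, 0.06], "angular": [0, 0, 0], "hand": 1},
    {"translation": [0, 0.045, 0.06], "angular": [0, 0, 0], "hand": 1},
    {"translation": [0, 0.045, 0.06], "angular": [0, 0, 0], "hand": 1},
    {"translation": [0, 0.045, 0.06], "angular": [0, 0, 0], "hand": 1},
    {"translation": [0, 0.045, 0.06], "angular": [0, 0, 0], "hand": 1},
    {"translation": [0, 0.045, 0.06], "angular": [0, 0, 0], "hand": 1},
    {"translation": [0, 0.045, 0.06], "angular": [0, 0, 0], "hand": 1},
    {"translation": [0, 0.045, 0.06], "angular": [0, 0, 0], "hand": 1},
    {"translation": [0, 0.045, 0.06], "angular": [0, 0, 0], "hand": 1},
    {"translation": [0, 0.045, 0.06], "angular": [0, 0, 0], "hand": 1}
  ]
}}

```text
t: 12.95
eef_pos: [0.3969, 0.258, 0.2408]
tool_rot: [0.583, -0.403, 0.581, 0.399]
ft_force: [1.5, -0.7, -0.2]
opening: 0.002
```

Run:
```python
from go import *
plan([.40,.27,.24],1.220)
im=r.capture("top");np.save('top6.npy',im)
cv2.imwrite("pics/top6.png",cv2.resize(im[190:270,140:300,::-1],None,fx=5,fy=5,interpolation=cv2.INTER_CUBIC))
cv2.imwrite("pics/top6f.png",im[:,:,::-1])
```

```text
pos [0.3969 0.258  0.2408] az 1.207 d share total [0.0016 0.0028 0.0247] minrows 0.29873953773794587 open 0.002 F [ 1.47 -0.72 -0.15] j [ 0.3  -0.29 -0.25  1.6  -0.    0.67] t 12.95
rot share [-0.161 -0.006  0.085]
```

View pics/top6.png

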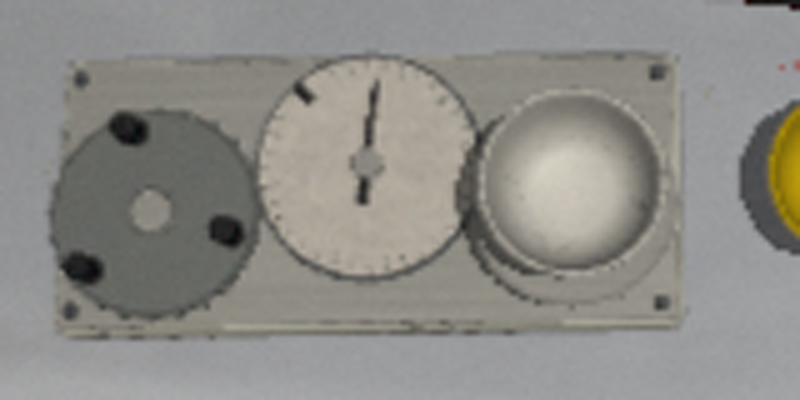

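```bash
cat > dial.py <<'E'
from go import *
def rect(im,n,c,z,half=.065,s=6000):
    # rectified: +x world up, +y left, s px/m
    N=int(2*half*s); P=lambda w:proj(n,w)
    src=np.float32([P([c[0]+half,c[1]+half,z]),P([c[0]+half,c[1]-half,z]),P([c[0]-half,c[1]-half,z]),P([c[0]-half,c[1]+half,z])])
    H=cv2.getPerspectiveTransform(src,np.float32([[0,0],[N,0],[N,N],[0,N]]))
    return cv2.warpPerspective(im,H,(N,N),flags=cv2.INTER_CUBIC)
E
python3 - <<'E'
from dial import *
im=r.capture("top");out={}
L=r.regions_of("bowl","top");out["top","bowl"]=L
for d in L: print(maskbox(d['pixels']),d['score'])
report(out,[("bowl",(.533,-.11),[(.126,.0445),(.0735,.0195)])])
sc=r.capture("scene");np.save('sc6.npy',sc)
A=rect(im,"top",(.5455,-.0007),.050);B=rect(sc,"scene",(.5455,-.0007),.050)
cv2.imwrite("pics/d6.png",cv2.resize(cv2.hconcat([A,B]),(800,400))[:,:,::-1])
print(r.state()['t'])
E
```

```text
(array([293.5, 206.5, 327.5, 241.5]), array([310.63879957, 224.24008574]), np.int32(933)) 0.81
(array([235.5, 207.5, 272.5, 245.5]), array([253.94511628, 226.08930233]), np.int32(1075)) 0.67
bowl ['top']
   ['top'] [ 0.53565964 -0.10838846] [-0.3  0.3  0.3 -0.3]
   ['top'] [ 0.53565964 -0.10838846] [-0.3  0.3  0.3 -0.3]
13.15
```

View pics/d6.png

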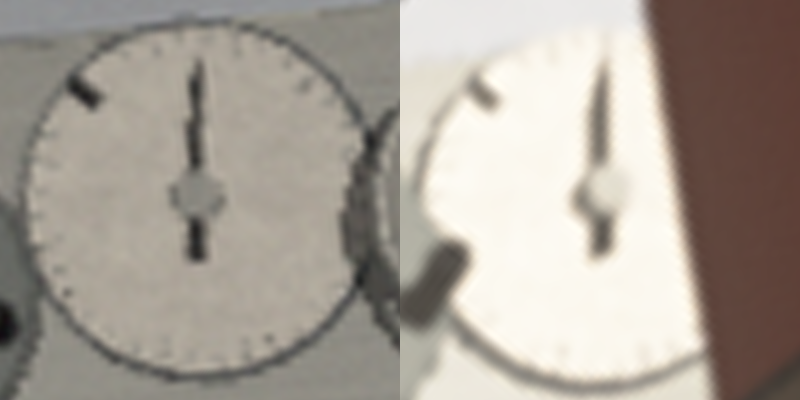

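```bash
cat >> dial.py <<'E'
PIV=np.array([.5460,-.0006])
def circfit(im):
    pass
def angles(im,n="top",piv=None,verbose=True):
    piv=PIV if piv is None else piv
    half=.065;s=6000;N=int(2*half*s)
    def polar(z,r0,r1,nr,na=1440):
        R=np.linspace(r0,r1,nr);T=np.linspace(-np.pi,np.pi,na,endpoint=False)
        X=np.stack([piv[0]+R[:,None]*np.cos(T),piv[1]+R[:,None]*np.sin(T),np.full((nr,na),z)],-1)
        c=_c[n];Q=(X@c['R'].T+c['t'])@c['mtx'].T;q=(Q[...,:2]/Q[...,2:]).astype(np.float32)
        g=cv2.cvtColor(im,cv2.COLOR_RGB2GRAY).astype(np.float32)
        return T,cv2.remap(g,q[...,0],q[...,1],cv2.INTER_LINEAR)
    def peak(T,I,w,near=None):
        prof=np.clip(np.median(I)-I.mean(0)-20,0,None)
        p=np.r_[prof,prof];k=int(w/(T[1]-T[0]))
        sm=cv2.blur(np.tile(prof,3).reshape(1,-1),(k,1))[0][len(T):2*len(T)]
        i=sm.argmax() if near is None else np.where(np.abs((T-near+np.pi)%(2*np.pi)-np.pi)<.3,sm,-1).argmax()
        d=(T-T[i]+np.pi)%(2*np.pi)-np.pi;m=np.abs(d)<w
        return T[i]+(d[m]*prof[m]).sum()/prof[m].sum(),prof[m].max()
    T,I=polar(.053,.016,.036,30);ne=peak(T,I,.15)
    T,I2=polar(.053,.036,.043,12);nt=peak(T,I2,.12,ne[0])
    T,I=polar(.0495,.047,.0535,14);mk=peak(T,I,.2)
    return ne,nt,mk
from h import _c
def edge(im,n="top"):
    # dial rim circle from dark outline: radius fit at z .048
    def f(p):
        T=np.linspace(-np.pi,np.pi,180)
        return T
E
python3 - <<'E'
from dial import *
im=np.load('top6.npy')
for p in[(.5460,-.0006),(.5445,-.0006),(.5460,-.002),(.5466,-.0012)]: print(p,[np.round(a,3) for a in angles(im,piv=np.array(p))])
# circle fit of dial outline in rectified z=.048 image
A=rect(im,"top",(.546,-.0006),.048,half=.07);g=cv2.cvtColor(A,cv2.COLOR_RGB2GRAY)
cs=cv2.HoughCircles(g,cv2.HOUGH_GRADIENT,1,200,param1=80,param2=15,minRadius=325,maxRadius=360)
print(cs, [(.546+.07-c[1]/6000,-.0006+.07-c[0]/6000,c[2]/6000) for c in cs[0][:3]])
W=rect(im,"top",(.512,.103),.060,half=.07);g=cv2.cvtColor(W,cv2.COLOR_RGB2GRAY)
cs=cv2.HoughCircles(g,cv2.HOUGH_GRADIENT,1,200,param1=80,param2=15,minRadius=300,maxRadius=335)
print([(.512+.07-c[1]/6000,.103+.07-c[0]/6000,c[2]/6000) for c in cs[0][:3]])
# posts tops
W=rect(im,"top",(.512,.103),.090,half=.07);W2=rect(im,"top",(.512,.103),.060,half=.07)
cv2.imwrite("pics/w6.png",cv2.resize(cv2.hconcat([W,W2]),(800,400))[:,:,::-1])
E
```

```text
(0.546, -0.0006) [array([4.600e-02, 6.876e+01]), array([1.5000e-02, 5.0394e+01]), array([-1.715, 60.111])]
(0.5445, -0.0006) [array([4.8000e-02, 6.7273e+01]), array([1.9000e-02, 6.0696e+01]), array([-1.694, 61.189])]
(0.546, -0.002) [array([ 0.102, 67.736]), array([ 0.052, 49.667]), array([-1.731, 65.246])]
(0.5466, -0.0012) [array([ 0.069, 68.756]), array([2.9000e-02, 4.7963e+01]), array([-1.728, 62.322])]Traceback (most recent call last):
  File "<stdin>", line 7, in <module>
TypeError: 'NoneType' object is not subscriptable
```

```bash
cat > ang.py <<'E'
from dial import *
def needle_line(im,n="top",guess=0.0):
    A=rect(im,n,(.5455,-.0007),.053,half=.06);g=cv2.cvtColor(A,cv2.COLOR_RGB2GRAY).astype(float)
    med=np.median(g);w=np.clip(med-45-g,0,None)
    yy,xx=np.mgrid[:g.shape[0],:g.shape[1]]
    X=.5455+.06-(yy+.5)/6000;Y=-.0007+.06-(xx+.5)/6000
    dx=X-.5455;dy=Y+.0007
    for it in range(4):
        a=guess if it==0 else ang
        lat=-dx*np.sin(a)+dy*np.cos(a) if it==0 else -(X-c[0])*np.sin(a)+(Y-c[1])*np.cos(a)
        lon=dx*np.cos(a)+dy*np.sin(a)
        m=(np.abs(lat)<(.006 if it==0 else .004))&(((lon>.008)&(lon<.045))|((lon<-.008)&(lon>-.022)))
        ww=w*m;S=ww.sum();c=np.array([(ww*X).sum(),(ww*Y).sum()])/S
        C=np.array([[ (ww*(X-c[0])**2).sum(),(ww*(X-c[0])*(Y-c[1])).sum()],[0,(ww*(Y-c[1])**2).sum()]])/S
        C[1,0]=C[0,1];ev,V=np.linalg.eigh(C);v=V[:,1]
        if v@[np.cos(guess),np.sin(guess)]<0:v=-v
        ang=np.arctan2(v[1],v[0])
    return ang,c
def mark(im,n="top",guess=.8):
    A=rect(im,n,(.5455,-.0007),.0495,half=.065);g=cv2.cvtColor(A,cv2.COLOR_RGB2GRAY).astype(float)
    med=np.median(g);w=np.clip(med-60-g,0,None)
    yy,xx=np.mgrid[:g.shape[0],:g.shape[1]]
    X=.5455+.065-(yy+.5)/6000;Y=-.0007+.065-(xx+.5)/6000
    dx=X-.5455;dy=Y+.0007;T=np.arctan2(dy,dx);R=np.hypot(dx,dy)
    m=(np.abs(T-guess)<.16)&(R>.043)&(R<.0575);ww=w*m;S=ww.sum()
    return np.array([(ww*X).sum(),(ww*Y).sum()])/S,S
def full(im,n,ng,mg):
    a,c=needle_line(im,n,ng);p,S=mark(im,n,mg)
    v=np.array([np.cos(a),np.sin(a)]);nn=np.array([-v[1],v[0]])
    return a,c,p,S
E
python3 - <<'E'
from ang import *
for n,f in(("top",'top6.npy'),("scene",'sc6.npy')):
    im=np.load(f);a,c,p,S=full(im,n,0.03,.8);print(n,"needle ang",a,"line at x=.5455 y=",c[1]+(.5455-c[0])*np.tan(a),"mark",p,S,"mark ang/r about(.5455,-.0007)",np.arctan2(p[1]+.0007,p[0]-.5455),np.hypot(p[0]-.5455,p[1]+.0007))
im=np.load('top6.npy')
W=rect(im,"top",(.512,.103),.090,half=.07);W2=rect(im,"top",(.512,.103),.060,half=.07)
cv2.imwrite("pics/w6.png",cv2.resize(cv2.hconcat([W,W2]),(800,400))[:,:,::-1])
E
```

```text
top needle ang 0.00745746356858128 line at x=.5455 y= 0.00018936694478424975 mark [0.58057427 0.0376199 ] 65437.0 mark ang/r about(.5455,-.0007) 0.8295913219015346 0.05194823214888826
scene needle ang 0.01411623941496869 line at x=.5455 y= 0.0003755515584237451 mark [0.58043003 0.03765833] 30229.0 mark ang/r about(.5455,-.0007) 0.8321423635555619 0.051879360820881425
```

View pics/w6.png

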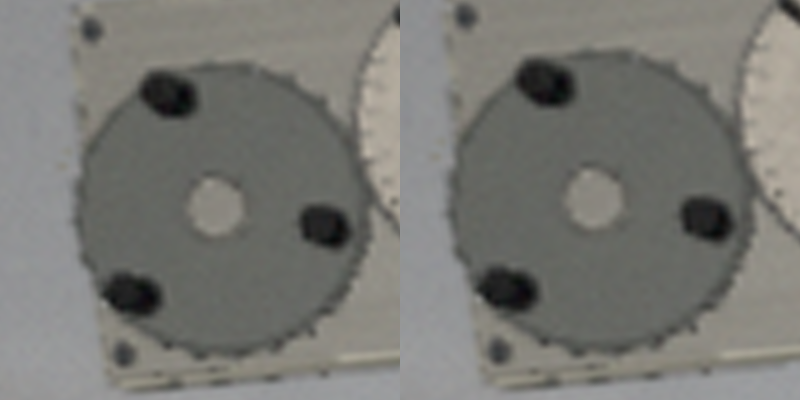

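Run:
```python
from go import *
plan([.542,.074,.14],1.8)
s,M=st(); print(downR(1.8).T@(np.array([.542,.074,.14])-s['eef_pos'])/.5)
```

```text
pos [0.3973 0.2571 0.2406] az 1.21 d share total [ 0.204  -0.3987 -0.2403] minrows 6.094047957896421 open 0.001 F [ 0.05  0.22 -0.75] j [ 0.3  -0.29 -0.25  1.6  -0.    0.66] t 13.15
rot share [-7.374 -0.036  0.072]
[ 0.20124873 -0.19855592 -0.42235773]
```

Call:
{"fn": "jog_arm", "kwargs": {
  "targets": [
    {"translation": [0, -0.05, -0.03], "angular": [-0.92, 0, 0], "hand": 1},
    {"translation": [0, -0.046, -0.034], "angular": [-0.92, 0, 0], "hand": 1},
    {"translation": [0, -0.043, -0.038], "angular": [-0.92, 0, 0], "hand": 1},
    {"translation": [0, -0.04, -0.041], "angular": [-0.92, 0, 0], "hand": 1},
    {"translation": [0, -0.036, -0.045], "angular": [-0.92, 0, 0], "hand": 1},
    {"translation": [0, -0.033, -0.048], "angular": [-0.92, 0, 0], "hand": 1},
    {"translation": [0, -0.03, -0.05], "angular": [-0.92, 0, 0], "hand": 1},
    {"translation": [0, -0.02, -0.04], "angular": [-0.92, 0, 0], "hand": 1},
    {"translation": [0.02, 0, 0], "angular": [0, 0, 0], "hand": 1}
  ]
}}

```text
t: 13.9
eef_pos: [0.5374, 0.0558, 0.2314]
tool_rot: [-0.435, 0.561, -0.435, -0.554]
ft_force: [0.5, 0.3, 0.1]
opening: -0.0
```

Run:
```python
from go import *
plan([.542,.074,.14],1.8)
```

```text
pos [0.5374 0.0558 0.2314] az 1.816 d share total [ 0.1827 -0.0167  0.0344] minrows 2.2379290669298366 open -0.0 F [0.55 0.34 0.12] j [-0.14 -0.09 -0.1   1.56 -0.   -0.38] t 13.9
rot share [ 0.196 -0.089  0.072]
```

Call:
{"fn": "jog_arm", "kwargs": {
  "targets": [
    {"translation": [0.03, -0.017, 0.034], "angular": [0.19, -0.08, 0.07], "hand": 1},
    {"translation": [0.05, 0, 0], "angular": [0, 0, 0], "hand": 1},
    {"translation": [0.05, 0, 0], "angular": [0, 0, 0], "hand": 1},
    {"translation": [0.04, 0, 0], "angular": [0, 0, 0], "hand": 1},
    {"translation": [0, 0, 0], "angular": [0, 0, 0], "hand": 1},
    {"translation": [0, 0, 0], "angular": [0, 0, 0], "hand": 1}
  ]
}}

```text
t: 14.4
eef_pos: [0.5404, 0.0652, 0.1393]
tool_rot: [0.444, -0.548, 0.447, 0.55]
ft_force: [-0.5, -0.8, 0.3]
opening: 0.002
```

Run:
```python
from go import *
plan([.542,.074,.068],1.8)
im=r.capture("top");cv2.imwrite("pics/top7.png",im[100:340,100:340,::-1].repeat(2,0).repeat(2,1))
```

```text
pos [0.5404 0.0652 0.1393] az 1.779 d share total [ 0.1426 -0.0073  0.0165] minrows 1.7239396697785294 open 0.002 F [-0.5  -0.77  0.34] j [-0.12 -0.06 -0.23  1.4  -0.   -0.33] t 14.4
rot share [-0.269  0.001 -0.05 ]
```

View pics/top7.png

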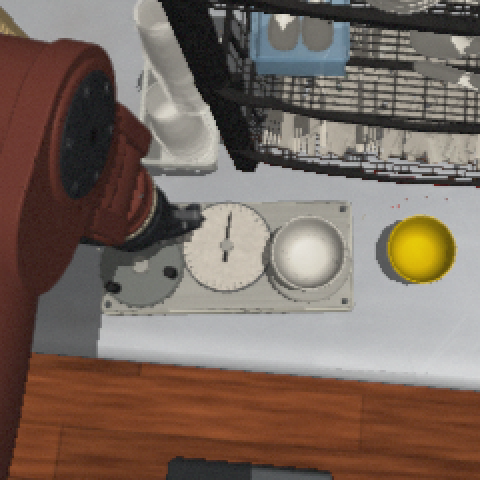

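Call:
{"fn": "jog_arm", "kwargs": {
  "targets": [
    {"translation": [0, -0.007, 0.017], "angular": [-0.25, 0, 0], "hand": 1},
    {"translation": [0.03, 0, 0], "angular": [0, 0, 0], "hand": 1},
    {"translation": [0.03, 0, 0], "angular": [0, 0, 0], "hand": 1},
    {"translation": [0.02, 0, 0], "angular": [0, 0, 0], "hand": 1},
    {"translation": [0, 0, 0], "angular": [0, 0, 0], "hand": 1}
  ]
}}

```text
t: 14.87
eef_pos: [0.5463, 0.0752, 0.1059]
tool_rot: [-0.44, 0.556, -0.438, -0.552]
ft_force: [-0.0, -1.4, -0.1]
opening: -0.004
```

Run:
```python
from go import *
plan([.542,.074,.069],1.8)
im=r.capture("top");cv2.imwrite("pics/top8.png",im[160:280,130:300,::-1].repeat(4,0).repeat(4,1))
```

```text
pos [0.5463 0.0752 0.1059] az 1.801 d share total [ 0.0738  0.0094 -0.0003] minrows 0.8916552104476865 open -0.004 F [-0.04 -1.42 -0.13] j [-0.1  -0.04 -0.27  1.33 -0.   -0.33] t 14.8667
rot share [ 0.011 -0.034  0.075]
```

View pics/top8.png

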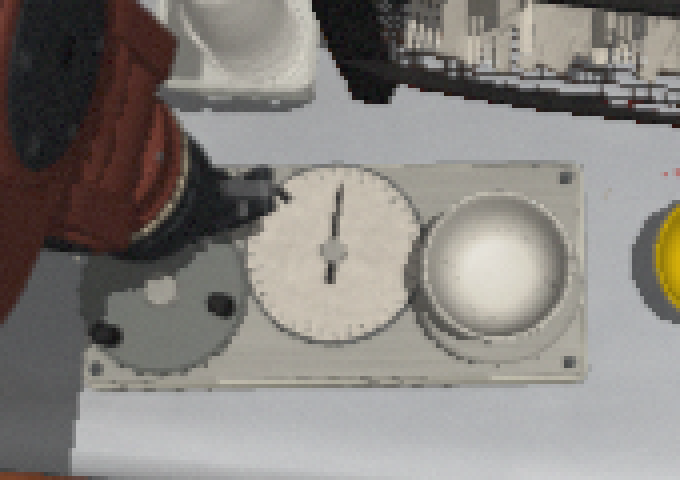

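Call:
{"fn": "jog_arm", "kwargs": {
  "targets": [
    {"translation": [0.01, 0.01, 0], "angular": [0, 0, 0.05], "hand": 1},
    {"translation": [0.02, 0, 0], "angular": [0, 0, 0], "hand": 1},
    {"translation": [0.02, 0, 0], "angular": [0, 0, 0], "hand": 1},
    {"translation": [0.02, 0, 0], "angular": [0, 0, 0], "hand": 1},
    {"translation": [0, 0, 0], "angular": [0, 0, 0], "hand": 1},
    {"translation": [0, 0, 0], "angular": [0, 0, 0], "hand": 1}
  ]
}}

```text
t: 15.42
eef_pos: [0.5433, 0.0741, 0.0718]
tool_rot: [-0.44, 0.557, -0.438, -0.552]
ft_force: [0.3, -0.2, 0.7]
opening: -0.001
```

```bash
cat > arc.py <<'E'
from ang import *
W=np.array([.5113,.1023])
def arc(th0s,rad=.042,z=.069,azoff=np.pi):
    s,M=st();p=s['eef_pos'];print("theta now",np.arctan2(p[1]-W[1],p[0]-W[0]).round(3),"rad",np.hypot(*(p[:2]-W)).round(4))
    cur=p.copy();C=M
    for th in th0s:
        t=np.array([*(W+rad*np.array([np.cos(th),np.sin(th)])),z]);D=downR(th+azoff)
        rv=Ro.from_matrix(C.T@D).as_rotvec()/.08
        print(round(th,2),"T",(C.T@(t-cur)/.5).round(3),"A",rv.round(2));cur=t;C=D
E
python3 - <<'E'
from arc import *
plan([.542,.074,.069],1.8)
arc(np.arange(-.85,-1.8,-.08))
E
```

```text
pos [0.5433 0.0741 0.0718] az 1.801 d share total [0.0055 0.0025 0.0005] minrows 0.07298870306630185 open -0.001 F [ 0.29 -0.19  0.71] j [-0.1  -0.03 -0.33  1.26 -0.   -0.33] t 15.4167
rot share [ 0.019 -0.055  0.082]
theta now -0.724 rad 0.0427
-0.85 T [ 0.005  0.01  -0.004] A [-6.13 -0.07  0.07]
-0.93 T [0.    0.007 0.   ] A [1. 0. 0.]
-1.01 T [0.    0.007 0.   ] A [1. 0. 0.]
-1.09 T [0.    0.007 0.   ] A [1. 0. 0.]
-1.17 T [0.    0.007 0.   ] A [1. 0. 0.]
-1.25 T [0.    0.007 0.   ] A [1. 0. 0.]
-1.33 T [0.    0.007 0.   ] A [1. 0. 0.]
-1.41 T [0.    0.007 0.   ] A [1. 0. 0.]
-1.49 T [0.    0.007 0.   ] A [1. 0. 0.]
-1.57 T [0.    0.007 0.   ] A [1. 0. 0.]
-1.65 T [0.    0.007 0.   ] A [1. 0. 0.]
-1.73 T [0.    0.007 0.   ] A [1. 0. 0.]
```

Call:
{"fn": "jog_arm", "kwargs": {
  "targets": [
    {"translation": [0.003, 0.011, -0.004], "angular": [-0.3, 0, 0], "hand": 1},
    {"translation": [0.002, 0.011, -0.004], "angular": [-0.3, 0, 0], "hand": 1},
    {"translation": [0, 0.011, -0.004], "angular": [-0.3, 0, 0], "hand": 1},
    {"translation": [0, 0.009, -0.002], "angular": [-0.2, 0, 0], "hand": 1},
    {"translation": [0, 0, 0], "angular": [0, 0, 0], "hand": 1}
  ]
}}

```text
t: 15.83
eef_pos: [0.524, 0.0614, 0.0687]
tool_rot: [-0.414, 0.576, -0.413, -0.571]
ft_force: [-0.7, -0.1, 0.2]
opening: -0.004
```

Run:
```python
from arc import *
plan([.5245,.0624,.069],1.89)
arc(np.arange(-1.33,-1.6,-.08))
```

```text
pos [0.524  0.0614 0.0687] az 1.894 d share total [-0.0006 -0.0016  0.0016] minrows 0.027554300564203875 open -0.004 F [-0.68 -0.12  0.17] j [-0.13 -0.09 -0.39  1.26 -0.   -0.45] t 15.8333
rot share [ 0.046 -0.056  0.067]
theta now -1.27 rad 0.0428
-1.33 T [-0.001  0.005  0.002] A [ 1.03 -0.05  0.07]
-1.41 T [0.    0.007 0.   ] A [1. 0. 0.]
-1.49 T [0.    0.007 0.   ] A [1. 0. 0.]
-1.57 T [0.    0.007 0.   ] A [1. 0. 0.]
```

Call:
{"fn": "jog_arm", "kwargs": {
  "targets": [
    {"translation": [0, 0.007, 0.001], "angular": [0.9, 0, 0], "hand": 1},
    {"translation": [0, 0.007, 0], "angular": [0.95, 0, 0], "hand": 1},
    {"translation": [0, 0.007, 0], "angular": [0.95, 0, 0], "hand": 1},
    {"translation": [0, 0.007, 0], "angular": [0.95, 0, 0], "hand": 1},
    {"translation": [0, 0.007, 0], "angular": [0.95, 0, 0], "hand": 1},
    {"translation": [0, 0, 0], "angular": [0, 0, 0], "hand": 1}
  ]
}}

```text
t: 16.33
eef_pos: [0.5139, 0.0578, 0.071]
tool_rot: [0.524, -0.487, 0.514, 0.474]
ft_force: [-0.5, 0.4, 0.0]
opening: 0.002
```

Run:
```python
from arc import *
plan([.5245,.0624,.069],1.5)
arc([-1.8])
im=r.capture("top");cv2.imwrite("pics/top9.png",im[160:280,130:300,::-1].repeat(4,0).repeat(4,1))
```

```text
pos [0.5139 0.0578 0.071 ] az 1.495 d share total [ 0.0045 -0.0203  0.0107] minrows 0.281049834361059 open 0.002 F [-0.49  0.44  0.03] j [-0.14 -0.15 -0.44  1.25 -0.   -0.07] t 16.3333
rot share [-0.064 -0.026  0.284]
theta now -1.512 rad 0.0446
-1.8 T [0.003 0.025 0.005] A [ 1.92 -0.    0.29]
```

View pics/top9.png

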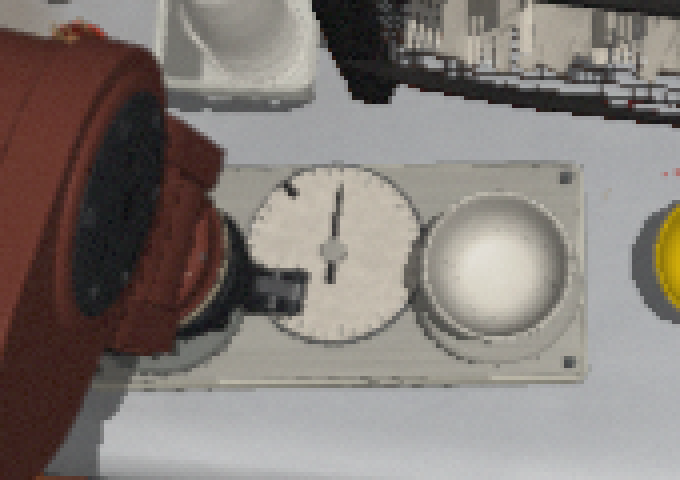

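```bash
cat >> arc.py <<'E'
PV=np.array([.546,.0003])
def meas(mg,ng=.01,n="top",save=None):
    im=r.capture(n)
    a,c,p,S=full(im,n,ng,mg)
    y0=c[1]+(PV[0]-c[0])*np.tan(a)
    v=np.array([np.cos(a),np.sin(a)]);lat=v[0]*(p-c)[1]-v[1]*(p-c)[0]
    print(n,"needle",a.round(4),"line y at piv",y0.round(4),"mark",p.round(4),"S",S,"ang",np.arctan2(*(p-PV)[::-1]).round(4),"r",np.hypot(*(p-PV)).round(4),"lateral mm from needle line",(lat*1e3).round(2))
    if save:
        A=rect(im,n,(.5455,-.0007),.050);cv2.imwrite(save,cv2.resize(A,(600,600))[:,:,::-1])
    return im
E
python3 - <<'E'
from arc import *
meas(.8)
print(ray("top",206.5,232.5,.071),ray("top",206.5,227.5,.071))
E
```

```text
top needle 0.0077 line y at piv 0.0002 mark [0.5845 0.0334] S 73371.0 ang 0.71 r 0.0507 lateral mm from needle line 32.86
[0.51704518 0.01031322 0.071     ] [0.52952783 0.01177885 0.071     ]
```

Call:
{"fn": "jog_arm", "kwargs": {
  "targets": [
    {"translation": [0, 0.009, 0.003], "angular": [0.7, 0, 0.1], "hand": 1},
    {"translation": [0.001, 0.009, 0.002], "angular": [0.8, 0, 0.1], "hand": 1},
    {"translation": [0.001, 0.009, 0.001], "angular": [0.8, 0, 0], "hand": 1},
    {"translation": [0.001, 0.009, 0.001], "angular": [0.8, 0, 0], "hand": 1},
    {"translation": [0, 0.009, 0], "angular": [0.8, 0, 0], "hand": 1},
    {"translation": [0, 0.009, 0], "angular": [0.8, 0, 0], "hand": 1},
    {"translation": [0, 0.009, 0], "angular": [0.8, 0, 0], "hand": 1},
    {"translation": [0, 0.009, 0], "angular": [0.8, 0, 0], "hand": 1},
    {"translation": [0, 0, 0], "angular": [0, 0, 0], "hand": 1}
  ]
}}

```text
t: 17.18
eef_pos: [0.4902, 0.0658, 0.0723]
tool_rot: [0.628, -0.344, 0.617, 0.327]
ft_force: [0.5, -0.2, 0.4]
opening: 0.001
```

Run:
```python
from arc import *
arc([-2.3])
im=meas(.5,save="pics/d10.png")
print(r.state()['ft_force'],r.state()['joint_positions'].round(2),r.state()['t'])
cv2.imwrite("pics/top10.png",im[160:280,130:300,::-1].repeat(4,0).repeat(4,1))
```

```text
theta now -2.094 rad 0.0422
-2.3 T [0.006 0.017 0.001] A [1.84 0.05 0.35]
top needle 0.0058 line y at piv 0.0002 mark [0.5918 0.0204] S 84786.0 ang 0.4141 r 0.05 lateral mm from needle line 19.96
[ 0.74386158 -0.10092591  0.24038666] [-0.13 -0.22 -0.51  1.26 -0.01  0.45] 17.2333
```

View pics/top10.png

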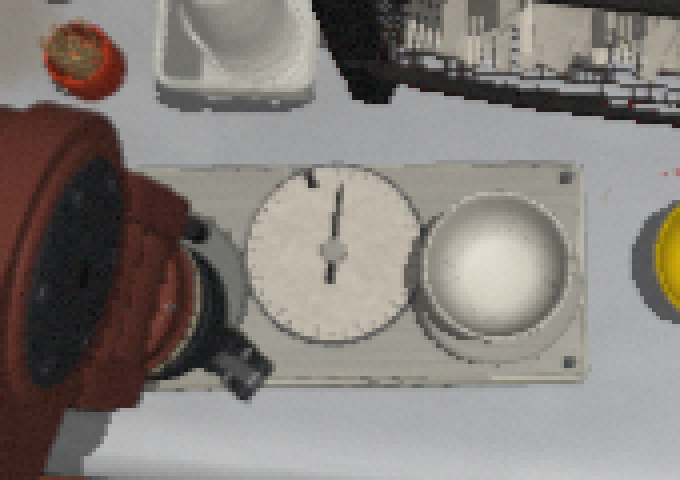

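Call:
{"fn": "jog_arm", "kwargs": {
  "targets": [
    {"translation": [0.002, 0.009, 0.001], "angular": [0.8, 0, 0.15], "hand": 1},
    {"translation": [0.001, 0.009, 0.001], "angular": [0.9, 0, 0.1], "hand": 1},
    {"translation": [0.001, 0.009, 0.001], "angular": [0.9, 0, 0.1], "hand": 1},
    {"translation": [0.001, 0.009, 0], "angular": [0.9, 0, 0], "hand": 1},
    {"translation": [0.001, 0.009, 0], "angular": [0.9, 0, 0], "hand": 1},
    {"translation": [0, 0.009, 0], "angular": [0.9, 0, 0], "hand": 1},
    {"translation": [0, 0.009, 0], "angular": [0.9, 0, 0], "hand": 1},
    {"translation": [0, 0.008, 0], "angular": [0.8, 0, 0], "hand": 1},
    {"translation": [0, 0, 0], "angular": [0, 0, 0], "hand": 1}
  ]
}}

```text
t: 17.98
eef_pos: [0.4738, 0.0844, 0.0721]
tool_rot: [0.694, -0.156, 0.688, 0.144]
ft_force: [-1.5, 0.1, 0.8]
opening: 0.004
```

Run:
```python
from arc import *
arc([-2.8])
im=meas(.12,save="pics/d11.png")
print(r.state()['ft_force'],r.state()['joint_positions'].round(2),r.state()['t'])
```

```text
theta now -2.695 rad 0.0415
-2.8 T [ 0.006  0.009 -0.001] A [1.08 0.06 0.22]
top needle 0.0061 line y at piv 0.0002 mark [0.597  0.0068] S 100455.0 ang 0.1263 r 0.0514 lateral mm from needle line 6.25
[-0.49157925 -0.82711036 -0.25831413] [-0.09 -0.25 -0.53  1.28 -0.01  1.05] 18.0333
```

View pics/d11.png

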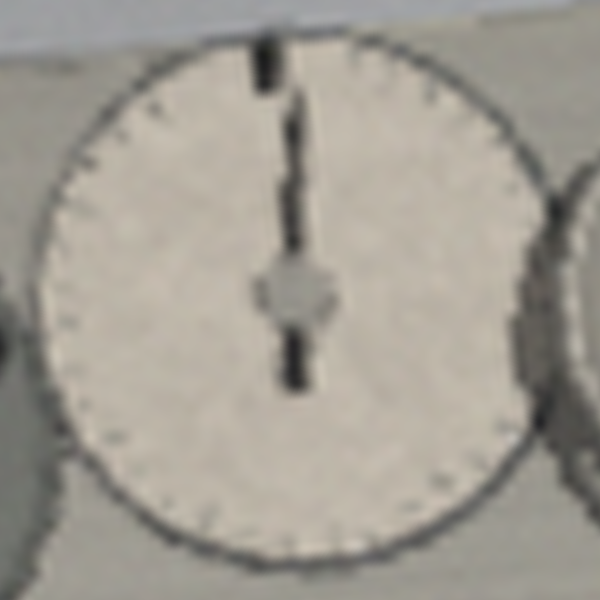

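Call:
{"fn": "jog_arm", "kwargs": {
  "targets": [
    {"translation": [0.001, 0.008, 0], "angular": [0.6, 0, 0.1], "hand": 1},
    {"translation": [0.001, 0.008, 0], "angular": [0.6, 0, 0], "hand": 1},
    {"translation": [0, 0, 0], "angular": [0, 0, 0], "hand": 1},
    {"translation": [0, 0, 0], "angular": [0, 0, 0], "hand": 1}
  ]
}}

```text
t: 18.37
eef_pos: [0.4722, 0.09, 0.0724]
tool_rot: [0.699, -0.126, 0.694, 0.118]
ft_force: [-0.3, -0.6, -0.9]
opening: 0.0
```

Run:
```python
from arc import *
arc([-2.9])
im=meas(.06)
```

```text
theta now -2.837 rad 0.041
-2.9 T [ 0.007  0.005 -0.002] A [1.3  0.08 0.15]
top needle 0.0062 line y at piv 0.0002 mark [0.5966 0.0031] S 80803.0 ang 0.0558 r 0.0507 lateral mm from needle line 2.61
```

Call:
{"fn": "jog_arm", "kwargs": {
  "targets": [
    {"translation": [0.001, 0.006, 0], "angular": [0.4, 0, 0], "hand": 1},
    {"translation": [0, 0, 0], "angular": [0, 0, 0], "hand": 1},
    {"translation": [0, 0, 0], "angular": [0, 0, 0], "hand": 1}
  ]
}}

```text
t: 18.67
eef_pos: [0.4718, 0.0921, 0.0723]
tool_rot: [0.701, -0.117, 0.695, 0.108]
ft_force: [0.3, -0.2, -0.6]
opening: 0.0
```

```bash
sed -i 's/(R>.043)&(R<.0575)/(R>.0475)\&(R<.0575)/' ang.py
python3 - <<'E'
from arc import *
arc([-2.9])
im=meas(.03,save="pics/d12.png")
E
```

```text
theta now -2.889 rad 0.0408
-2.9 T [ 0.007  0.001 -0.002] A [0.98 0.08 0.16]
top needle 0.0052 line y at piv 0.0002 mark [0.5975 0.002 ] S 69634.0 ang 0.0326 r 0.0516 lateral mm from needle line 1.5
```

View pics/d12.png

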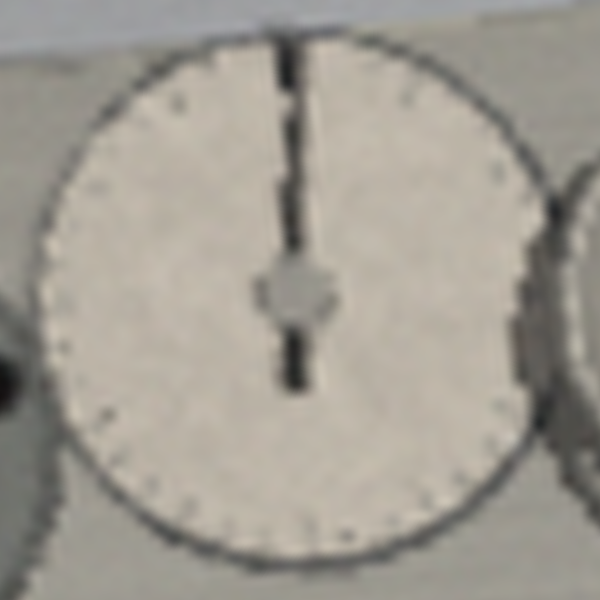

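Call:
{"fn": "jog_arm", "kwargs": {
  "targets": [
    {"translation": [0.001, 0.006, 0], "angular": [0.3, 0, 0], "hand": 1},
    {"translation": [0, 0, 0], "angular": [0, 0, 0], "hand": 1},
    {"translation": [0, 0, 0], "angular": [0, 0, 0], "hand": 1}
  ]
}}

```text
t: 18.97
eef_pos: [0.4716, 0.0941, 0.0723]
tool_rot: [0.702, -0.11, 0.696, 0.101]
ft_force: [-0.0, 0.3, 0.1]
opening: -0.003
```

Run:
```python
from arc import *
arc([-2.9])
im=meas(.01,save="pics/d13.png");im=meas(.01,n="scene",save="pics/d13s.png")
```

```text
theta now -2.938 rad 0.0405
-2.9 T [ 0.007 -0.003 -0.003] A [0.72 0.09 0.18]
top needle 0.0053 line y at piv 0.0002 mark [5.968e-01 4.000e-04] S 62724.0 ang 0.0027 r 0.0508 lateral mm from needle line -0.03
scene needle 0.0299 line y at piv -0.0017 mark [nan nan] S 0.0 ang nan r nan lateral mm from needle line nanang.py:26: RuntimeWarning: invalid value encountered in divide
  return np.array([(ww*X).sum(),(ww*Y).sum()])/S,S
```

View pics/d13.png

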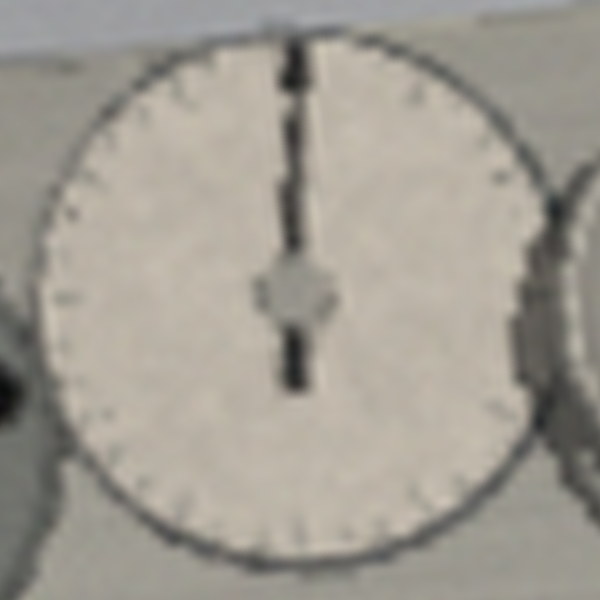

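View pics/d13s.png

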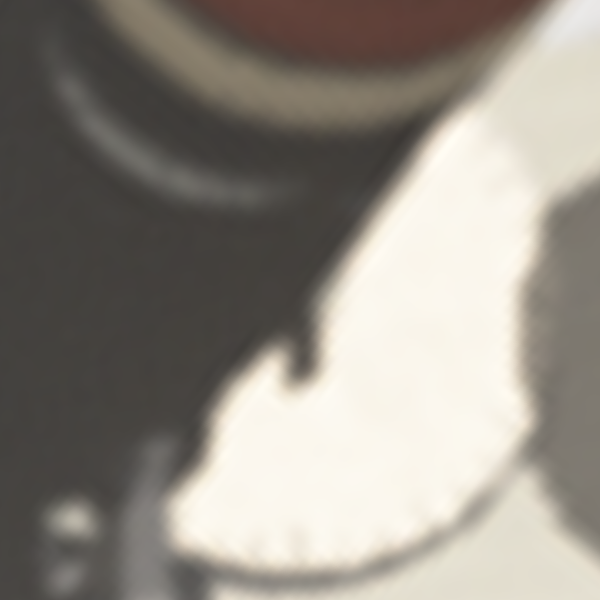

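Call:
{"fn": "jog_arm", "kwargs": {
  "targets": [
    {"translation": [0, -0.01, 0], "angular": [0, 0, 0], "hand": 1},
    {"translation": [0, -0.015, 0], "angular": [0, 0, 0], "hand": 1},
    {"translation": [-0.01, 0, 0], "angular": [0, 0, 0], "hand": 1},
    {"translation": [-0.03, 0, 0], "angular": [0, 0, 0], "hand": 1},
    {"translation": [-0.06, 0, 0], "angular": [0, 0, 0], "hand": 1},
    {"translation": [-0.07, 0, 0], "angular": [0, 0, 0], "hand": 1},
    {"translation": [-0.07, 0, 0], "angular": [0, 0, 0], "hand": 1},
    {"translation": [-0.07, 0, 0], "angular": [0, 0, 0], "hand": 1},
    {"translation": [0, 0, 0], "angular": [0, 0, 0], "hand": 1}
  ]
}}

```text
t: 19.82
eef_pos: [0.4705, 0.0816, 0.2318]
tool_rot: [0.699, -0.109, 0.699, 0.103]
ft_force: [0.5, -0.3, 0.6]
opening: -0.0
```

Run:
```python
from arc import *
plan([.40,.26,.23],.5)
```

```text
pos [0.4705 0.0816 0.2318] az 0.3 d share total [ 2.000e-04  3.826e-01 -2.930e-02] minrows 4.600876477522403 open -0.0 F [ 0.54 -0.26  0.58] j [-0.1  -0.27 -0.26  1.58 -0.01  1.17] t 19.8167
rot share [-2.499 -0.027  0.109]
```

Call:
{"fn": "jog_arm", "kwargs": {
  "targets": [
    {"translation": [0, 0.06, -0.005], "angular": [0, 0, 0], "hand": 1},
    {"translation": [0, 0.06, -0.005], "angular": [0, 0, 0], "hand": 1},
    {"translation": [0, 0.06, -0.005], "angular": [0, 0, 0], "hand": 1},
    {"translation": [0, 0.06, -0.005], "angular": [0, 0, 0], "hand": 1},
    {"translation": [0, 0.06, -0.005], "angular": [0, 0, 0], "hand": 1},
    {"translation": [0, 0.06, -0.005], "angular": [0, 0, 0], "hand": 1},
    {"translation": [0, 0.02, 0], "angular": [0, 0, 0], "hand": 1},
    {"translation": [0, 0, 0], "angular": [0, 0, 0], "hand": 1},
    {"translation": [0, 0, 0], "angular": [0, 0, 0], "hand": 1}
  ]
}}

```text
t: 20.57
eef_pos: [0.4004, 0.2633, 0.2353]
tool_rot: [0.702, -0.107, 0.696, 0.101]
ft_force: [0.6, -1.4, 0.3]
opening: 0.0
```

Run:
```python
from arc import *
im=meas(.01,save="pics/d14.png");sc=meas(.01,n="scene",save="pics/d14s.png")
a=cv2.imread("pics/d14.png");b=cv2.imread("pics/d14s.png");cv2.imwrite("pics/e14.png",cv2.resize(cv2.hconcat([a,b]),(800,400)))
cv2.imwrite("pics/t14.png",im[:,:,::-1])
L=r.regions_of("bowl","top");report({("top","bowl"):L},[("bowl",(.533,-.11),[(.126,.0445),(.0735,.0195)])])
print(r.state()['t'],r.state()['eef_pos'])
```

```text
top needle 0.0055 line y at piv 0.0002 mark [5.968e-01 5.000e-04] S 51997.0 ang 0.0033 r 0.0508 lateral mm from needle line -0.01
scene needle nan line y at piv nan mark [nan nan] S 0.0 ang nan r nan lateral mm from needle line nan
bowl ['top']
   ['top'] [ 0.53686742 -0.10828035] [-0.3 -0.2  0.3  0.2]
   ['top'] [ 0.53686742 -0.10828035] [-0.3 -0.2  0.3  0.2]
20.7167 [0.40097213 0.26234051 0.23525429]ang.py:13: RuntimeWarning: invalid value encountered in divide
  ww=w*m;S=ww.sum();c=np.array([(ww*X).sum(),(ww*Y).sum()])/S
ang.py:14: RuntimeWarning: invalid value encountered in divide
  C=np.array([[ (ww*(X-c[0])**2).sum(),(ww*(X-c[0])*(Y-c[1])).sum()],[0,(ww*(Y-c[1])**2).sum()]])/S
ang.py:26: RuntimeWarning: invalid value encountered in divide
  return np.array([(ww*X).sum(),(ww*Y).sum()])/S,S
```

View pics/e14.png

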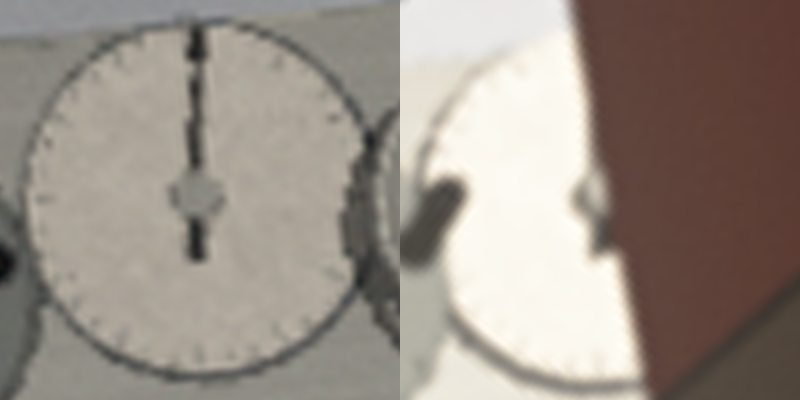

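View pics/t14.png

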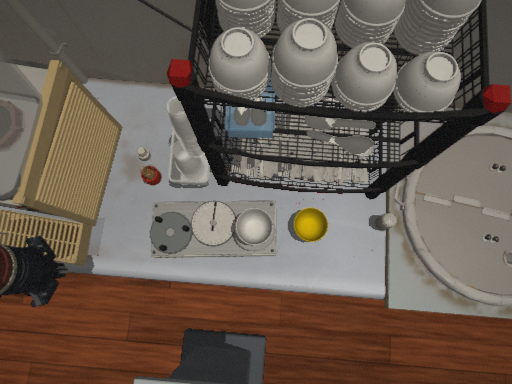

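Call:
{"fn": "jog_arm", "kwargs": {
  "targets": [
    {"translation": [0, 0.065, -0.014], "angular": [0, 0, 0], "hand": 1},
    {"translation": [0, 0.065, -0.014], "angular": [0, 0, 0], "hand": 1},
    {"translation": [0, 0.065, -0.014], "angular": [0, 0, 0], "hand": 1},
    {"translation": [0, 0.065, -0.014], "angular": [0, 0, 0], "hand": 1},
    {"translation": [0, 0.065, -0.014], "angular": [0, 0, 0], "hand": 1},
    {"translation": [0, 0.065, -0.014], "angular": [0, 0, 0], "hand": 1},
    {"translation": [0, 0.065, -0.014], "angular": [0, 0, 0], "hand": 1},
    {"translation": [0, 0.065, -0.014], "angular": [0, 0, 0], "hand": 1},
    {"translation": [0, 0.065, -0.014], "angular": [0, 0, 0], "hand": 1},
    {"translation": [0, 0, 0], "angular": [0, 0, 0], "hand": 1},
    {"translation": [0, 0, 0], "angular": [0, 0, 0], "hand": 1}
  ]
}}

```text
t: 21.63
eef_pos: [0.2639, 0.5271, 0.2297]
tool_rot: [0.704, -0.099, 0.697, 0.091]
ft_force: [0.3, -0.5, 0.2]
opening: 0.004
```

Run:
```python
from arc import *
im=meas(.01,save="pics/d15.png");sc=meas(.01,n="scene",save="pics/d15s.png")
cv2.imwrite("pics/s15.png",sc[:,:,::-1])
out={}
for n in("top","scene"): out[n,"bowl"]=r.regions_of("bowl",n)
report(out,[("bowl",(.533,-.11),[(.126,.0445),(.0735,.0195),(.1,.04)])])
print(r.state()['t'],r.state()['eef_pos'])
```

```text
top needle 0.0056 line y at piv 0.0002 mark [5.967e-01 5.000e-04] S 51125.0 ang 0.0034 r 0.0507 lateral mm from needle line -0.02
scene needle 0.7094 line y at piv 0.0147 mark [nan nan] S 0.0 ang nan r nan lateral mm from needle line nan
bowl ['scene', 'top']
   ['scene', 'top'] [ 0.53658345 -0.10910461] [-1.3 -0.  -0.1 -0.6  0.1  1.   0.6  0.3]
   ['scene'] [ 0.53484621 -0.10976796] [-0.6  0.2  0.6 -0.3]
   ['top'] [ 0.53802459 -0.10817629] [-0.3  0.3  0.3 -0.3]
21.8333 [0.26469616 0.52591189 0.23021578]ang.py:26: RuntimeWarning: invalid value encountered in divide
  return np.array([(ww*X).sum(),(ww*Y).sum()])/S,S
```

View pics/d15s.png

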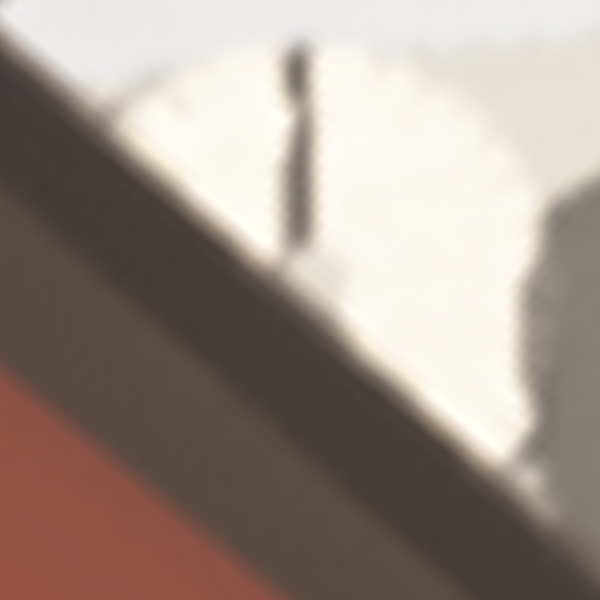

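View pics/s15.png

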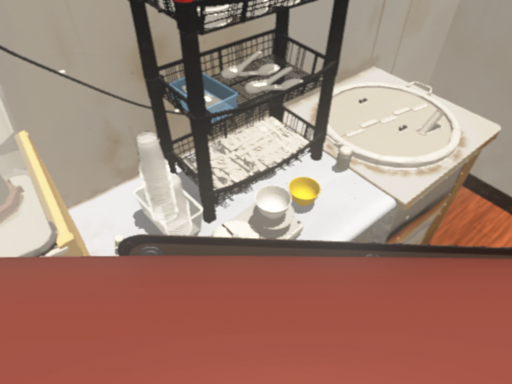

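Run:
```python
from rig import r
print(r.close_job())
```

```text
the job is handed in; nothing more can be done
None
```

The scale is tared. The white bowl is upright near the middle of the pan and released, and the zero mark stands at the needle's tip. I handed the job in at about 22 s of the 67 s allowed.

**What I did:** I picked the bowl up by its rim and lowered it slowly until the spring carried it, then let go. I then pushed one wheel post clockwise with the closed fingers, about 1.6 rad in shrinking steps. Then I backed off the post and moved the arm clear.

**Last checks:**
- **Zero mark (top camera):** the mark was within about 0.03 mm of the needle's line at the last push and about 0.02 mm after the arm had moved away.
- **Zero mark (second camera):** the arm partly blocked this view, so the automatic measurement failed. By eye it agreed to roughly 0.7 mm (0.015 rad).
- **Bowl position:** it sits about 2 to 5 mm from the pan's centre, and the two cameras differ by about 3 mm on its position.
- **Other objects:** the shaker, jar, spout and yellow bowl looked to be in their original places in the top picture. I did not measure them again.
- **Forces:** the wrist readings I saw stayed at about 2 N or less.

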